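# Set an earth bar and slide nut on a mounting plate

### The job

Draw the copper earth bar out of the stock rack by its end and lay it down on the open bench to change your grip; then lay it flat on the white mounting plate and push it until it lies flush along its whole length against the robot-facing side of the rail, neither end beyond the rail. With the wooden push stick (never with the fingers) push the slide nut along the rail's groove fully home against the end bracket, and lay the stick back on the bench, off the plate. Leave the other things on the bench where they are.

Things in the scene. Friction and masses are not known exactly. Their poses are not given: they have to be found in the camera images.
- bar_mid (a point): Centre (half-way up) of the copper earth bar, 190 mm long (its x axis) x 30 mm wide (y) x 12 mm high, 0.5 to 0.7 kg, both ends alike. At the start it lies in the rack's middle pigeonhole, its +x into the rack, underside 4 mm above the bench, one end sticking out 60 to 78 mm from the open front. It balances at its middle and droops if carried by an end.
- rack: Grey stock rack, fixed: three pigeonholes side by side, 140 mm deep (its x axis) x 154 mm wide (y) x 42 mm high. Origin at the centre of its underside; the open front is at x = -70 mm, so the bar is drawn out towards -x. The middle pigeonhole is 46 mm wide, 34 mm high, its floor 4 mm thick, its back closed. The others hold fixed stock that does not stick out.
- plate: White mounting plate, fixed: 170 mm (its x axis, pointing roughly away from the robot) x 300 mm (y) x 6 mm thick, origin at the centre of its underside. A dark steel rail 260 mm long lies on it along y, from y = -130 to +130 mm, x = +29 to +61 mm, top at height 26 mm. The plate on the robot's side of the rail (x < 29 mm) is bare.
- rail_face (a point): Middle of the rail's robot-facing side, against which the bar goes, where the side meets the plate (plate x = +29, y = 0, height 6 mm). Axes as the plate's. The flush bar's centre is 15 mm on the robot's side of it.
- groove_mouth (a point): Centre of the groove's floor at its mouth (plate x = +45, y = -60, height 10 mm). Axes as the plate's. The groove, open at the top, is 16 mm wide and runs towards +y between walls 16 mm high. The mouth's walls flare out for 11 mm towards -y; from there to the rail's -y end only the flat floor remains (loading end, 59 mm long).
- groove_end (a point): Centre of the groove's floor at its closed end (plate x = +45, y = +115 mm, height 10 mm), where a grey end bracket, up to height 36 mm, stops the nut. Axes as the plate's. With the nut fully home the nut's centre is 35 mm short of it.
- nut_mid (a point): Centre of the bright steel slide nut, a bar 70 mm long (its y axis, along the groove) x 13 mm wide x 10 mm high, 65 g. It rests on the groove's floor, its front end already 20 to 40 mm inside the mouth and its rear end over the loading end; it slides freely and lies 6 mm below the top of the groove's walls.
- stick_grip (a point): Centre of the handle of the wooden push stick, 21 mm above the stick's underside. The handle is an upright block 60 mm long (stick x axis) x 22 mm wide x 42 mm high; from the foot of its front a straight blade 10 mm wide and 12 mm high runs forward along +x, flat on the bench, its tip 150 mm ahead of the handle's centre. 60 g, stands by itself on its underside.
- remote_mid (a point): Centre of a grey remote control 170 x 45 x 18 mm, bystander (it and the push stick may have changed places).
- meter_mid (a point): Centre of a black hand-held meter 150 x 75 x 42 mm, bystander.
- driver_grip (a point): Handle of a screwdriver 190 mm long, lying on the bench, bystander.
Things that resemble listed ones, but are neither listed nor needed, are in the scene too. What is meant by the part that bears bar_mid is not blue, green or pink, and is the larger of those in its own colour.

How it is judged (in metres and radians):
On the way:
1. the earth bar lies drawn out of the rack, flat on the bench and let go (height (world z) of bar_mid below 0.0078 m and contact force between bar and the fingers below 0.1 N and contact force between bar and rack below 0.1 N and linear speed of bar below 0.02 m/s), for 0.1 s.
At the end, for the whole second after the job is handed in: The bar lies flat on the plate against the rail (within 2.5 mm of flush, parallel within 0.018 rad), ends within the rail's length (2 mm over at most); the nut is in the groove within 3.5 mm of the bracket; the stick lies on the bench, not touching the plate; all at rest (x of bar_mid in the frame of plate between 0.0115 and 0.0165 m and angle between the x axis of bar and the y axis of plate, either way round below 0.018 rad and y of bar_mid in the frame of plate between -0.037 and 0.037 m and height (world z) of bar_mid between 0.009 and 0.0145 m and y of nut_mid in the frame of plate above 0.0765 m and x of nut_mid in the frame of plate between 0.041 and 0.049 m and height (world z) of nut_mid below 0.018 m and height (world z) of stick_grip below 0.0245 m and contact force between stick and plate below 0.05 N and linear speed of each of bar, nut below 0.01 m/s and linear speed of stick below 0.02 m/s).
It fails at once if the fingers push or grip the slide nut (contact force between nut and the fingers above 1 N).
It fails at once if the remote control is shifted more than 30 mm (distance of remote_mid from where it was at the start of the episode above 0.03 m).
It fails at once if the meter is shifted more than 30 mm (distance of meter_mid from where it was at the start of the episode above 0.03 m).
It fails at once if the screwdriver is shifted more than 30 mm (distance of driver_grip from where it was at the start of the episode above 0.03 m).
It also fails if it takes over 72 s, if anything falls off the work surface, if the arm or the gripper's body presses on something with over 40 N, if the wrist force passes 120 N, or if a joint passes its speed limit or range.

### The arm

A 6-joint arm with a two-finger parallel gripper is mounted at the origin on the work surface. World frame = base frame: x ahead of the robot, y to its left, z up, the work surface at z = 0. Lengths are in m, angles in degrees, forces in N, time in s.
With the tool pointing down it reaches from about 0.375 to 0.9 m from the base axis. Payload 3.1 kg.
Tool frame: the origin (TCP) lies at the very end of the fingers, on their centre line; the grasp point (between the pads) lies 19 mm behind it; z points along the fingers, y is the direction in which the jaws open and shut (so a half turn about z gives the same grasp; the last joint's range is limited). The gripper opens to 87 mm and grips with 3 to 60 N. Pads are 19 mm wide; open, the fingers measure 117 mm over their backs; the gripper's body (75 mm by 190 mm) begins 51 mm behind the grasp point.
Start: joints at [59.502, 30.224, 82.088, -0, 67.689, -10.227], TCP at [0.216, 0.586, 0.223] pointing down, gripper open.
Joint ranges: [-176.69, 176.69], [-43.24, 126.21], [12.49, 139.97], [-82, 262], [0, 151.66], [-163.58, 163.58]. Speed limits (degrees/s): [159.86, 159.86, 180, 180, 180, 180].

### API

Orientations are given as a 3x3 rotation matrix whose columns are the frame's x, y, z axes.
In Python, from rig import read_state, capture, hand_in gives the robot as it stands. The module is installed in compiled form; this text tells all that it offers.
- The arm moves only by the tool send_rows, never from a script. Its argument "moves" is one flat list of numbers, 7 for each row, row after row: the turn, a rotation vector about the world's x, y, z in degrees, then the shift along the world's x, y, z in cm, then the gripper's target within -1 to 1 (fully open at 1, half-way at 0, shut at -1). In form: [rx, ry, rz, tx, ty, tz, hand, rx, ry, rz, tx, ty, tz, hand, ...]. A call has 1 to 20 rows; each row shifts and turns the commanded pose from where the row before left it; what a row does not reach is not made up. A row lasts 1/10 s, in which the tool goes at most 50 mm and 8.59 degrees, less where a joint would pass 70% of its speed; a pose out of reach is approached as far as the arm can. A call with a gripper value outside its range is refused whole. The fingers move at their own pace and stop on an object; the grip force is fixed at half the most. Time passes only in rows, so rows that do not move let the fingers close. It gives the time, the measured TCP pose, the force and the opening at its end, in the units of the state.
- read_state(): the state, without advancing time (a new reading comes with each control period).
- capture(name): name is "scene" or "top" or "wrist"; returns a dict with "pixels" (384x512x3 uint8, red, green, blue), "vertical_fov" (degrees; the focal length in pixels is half the picture's height over the tangent of half this angle, whatever the lens; pixels are square), "cx", "cy" (the principal point, pixels), "dist" ([k1, k2, p1, p2, k3] as OpenCV has them; the pictures are not rectified), "rvec" (rotation vector, rad) and "tvec" (3), from world to camera coordinates, as OpenCV has them. Camera axes: x right, y down, z forward; pixel columns grow to the right and rows downward; lengths in m; the calibration is good to about 2 mm. A picture is of the moment at which its call begins. There is no depth.
- hand_in(): hands the job in, once; it reports no verdict.
The state is a dict: "time_s": time; "joint_positions": joint angles; "qvel": joint speeds; "tau": joint torques, N m; "position": TCP position; "tcp_rot": TCP orientation; "force": force on the tool from outside, world axes, zero at the start; "moment": the same for the moment, N m; "opening": opening from 0.0 (shut) to 1.0 (fully open).
Only numpy, scipy, OpenCV 4.12 (cv2) and the standard library are available. Lean on these libraries where they do the work, as an engineer would, in place of code of your own. Each camera call takes 0.05 s, during which the arm holds its last target.

## Working session

There is one attempt and no reset: what is moved stays moved. The work goes in short steps, Python scripts to look and compute and a tool call to move; the robot and the scene stay as the last step left them, time stands still between calls to the robot, and variables do not carry over. Pictures are saved under pics/ and viewed, and the job is handed in when it is done.

Besides the shell and the picture viewer there is one more tool, called after "Request:" as name(argument=value, ...), one argument or row to a line, values as JSON. send_rows: Moves the arm, as the interface text tells. Its arguments: {"type":"object","properties":{"moves":{"type":"array","items":{"type":"number"}}},"required":["moves"]}

```bash
mkdir -p pics
cat > h.py <<'E'
import numpy as np, cv2, pickle
from rig import read_state, capture, hand_in
def snap(n,f):
    c=capture(n); pickle.dump(c,open(f'pics/{f}.pkl','wb'))
    cv2.imwrite(f'pics/{f}.png',cv2.resize(c['pixels'][:,:,::-1],None,fx=1.5,fy=1.5,interpolation=cv2.INTER_CUBIC)); return c
def load(f): return pickle.load(open(f'pics/{f}.pkl','rb'))
def K(c):
    f=192/np.tan(np.radians(c['vertical_fov'])/2)
    return np.array([[f,0,c['cx']],[0,f,c['cy']],[0,0,1.]])
def p2w(c,uv,z):
    uv=np.array(uv,float).reshape(-1,1,2)
    n=cv2.undistortPoints(uv,K(c),np.array(c['dist'],float)).reshape(-1,2)
    R=cv2.Rodrigues(np.array(c['rvec'],float))[0];t=np.array(c['tvec'],float).ravel()
    o=-R.T@t; d=np.c_[n,np.ones(len(n))]@R
    z=np.broadcast_to(z,(len(n),))
    return o+d*((z-o[2])/d[:,2])[:,None]
def w2p(c,P):
    return cv2.projectPoints(np.array(P,float).reshape(-1,1,3),np.array(c['rvec'],float),np.array(c['tvec'],float),K(c),np.array(c['dist'],float))[0].reshape(-1,2)
def crop(f,x0,y0,x1,y1,out,s=None):
    c=load(f);im=c['pixels'][y0:y1,x0:x1,::-1]
    s=s or min(800/(x1-x0),600/(y1-y0))
    cv2.imwrite(f'pics/{out}.png',cv2.resize(im,None,fx=s,fy=s,interpolation=cv2.INTER_CUBIC));print('scale',s)
E
python3 - <<'E'
from h import *
for n in ['scene','top','wrist']:
    c=snap(n,n+'0'); R=cv2.Rodrigues(np.array(c['rvec'],float))[0]; print(n,c['vertical_fov'],c['dist'],-R.T@np.array(c['tvec']).ravel())
s=read_state();print(s)
E
```

```text
scene 43.34118196380296 [-0.16214151  0.          0.          0.          0.        ] [1.2722516  1.04641578 1.13914543]
top 44.38797497092281 [-0.16635399  0.          0.          0.          0.        ] [ 0.35072635 -0.12139104  1.59664895]
wrist 69.24055755716005 [-0.03107676  0.          0.          0.          0.        ] [0.14070621 0.61393647 0.38394768]
{'time_s': 0.15, 'joint_positions': array([ 5.95025414e+01,  3.02660734e+01,  8.21413970e+01,  9.24203528e-05,
        6.76894978e+01, -1.02265456e+01]), 'qvel': array([-0.01548414, -0.11937046, -0.20575736, -0.00476987,  0.06591205,
        0.03468318]), 'tau': array([ 4.12314903e-04, -4.40436351e+01, -1.76841992e+01,  6.32829289e-02,
        5.52568305e-02, -1.06459011e-04]), 'position': array([0.2162029 , 0.58579697, 0.22179308]), 'tcp_rot': array([[-9.38064598e-01,  3.46459333e-01, -8.60187059e-04],
       [ 3.46460270e-01,  9.38063514e-01, -1.45751551e-03],
       [ 3.01940245e-04, -1.66526434e-03, -9.99998568e-01]]), 'force': array([-0.86868799, -0.50986844,  0.28538479]), 'moment': array([-0.04553456,  0.05354136,  0.01101951]), 'opening': 0.9983303973547146}
```

View pics/top0.png

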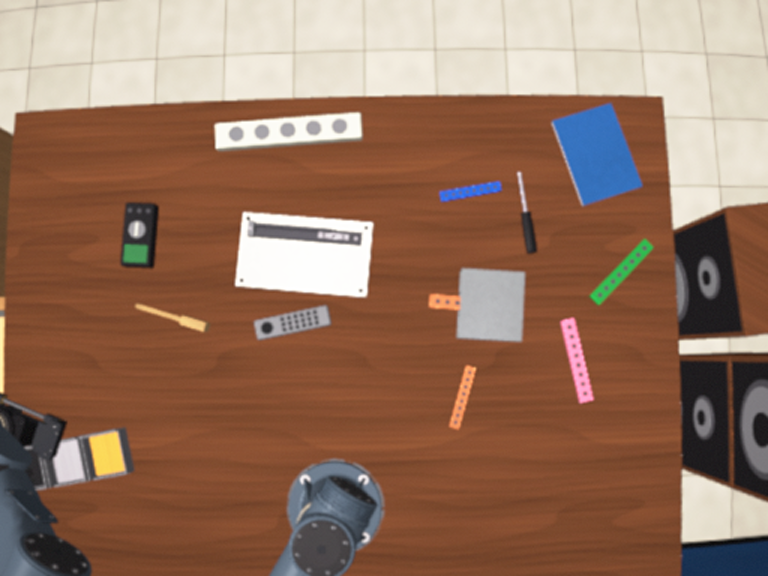

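View pics/scene0.png

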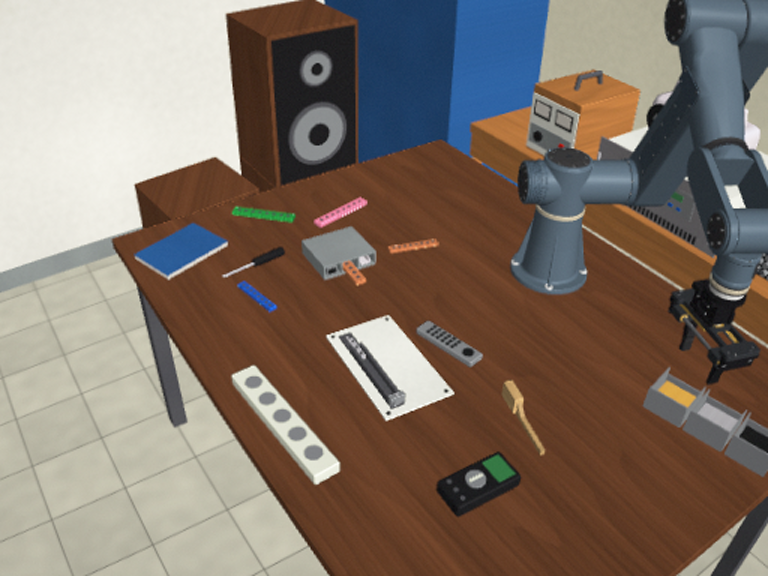

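View pics/wrist0.png

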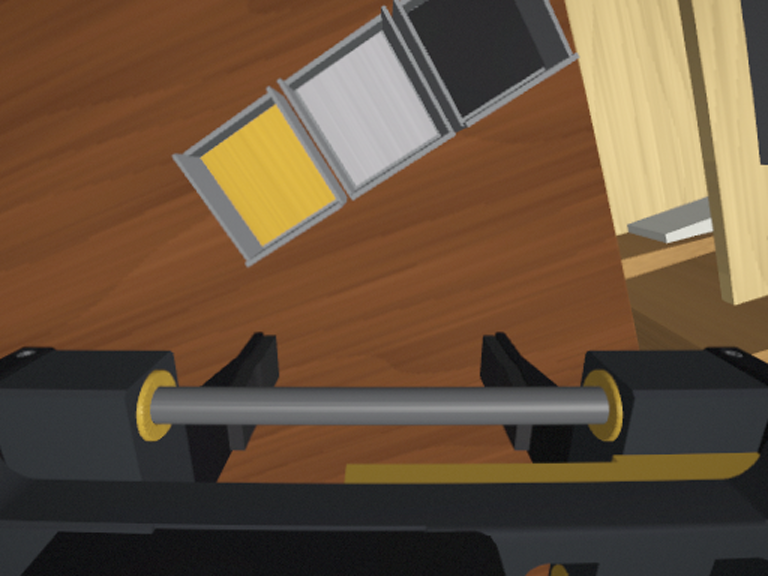

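The top view shows two copper-coloured bars. One sits in the rack and sticks out at (445,301) in the x1.5 picture. The other lies loose on the bench at (462,397). The blue, green and pink bars are excluded by colour. I'll enlarge these areas to confirm.

Run:
```python
from h import *
crop('top0',270,170,370,290,'a')
crop('top0',150,130,260,205,'b')
crop('top0',75,190,230,235,'c')
crop('scene0',190,130,300,205,'d')
```

```text
scale 5.0
scale 7.2727272727272725
scale 5.161290322580645
scale 7.2727272727272725
```

View pics/a.png

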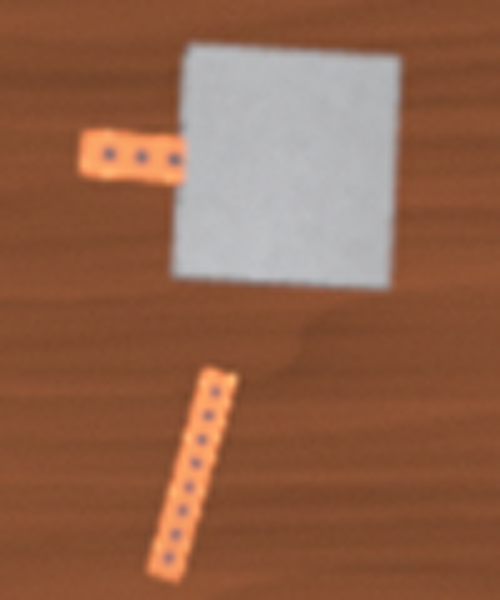

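View pics/b.png

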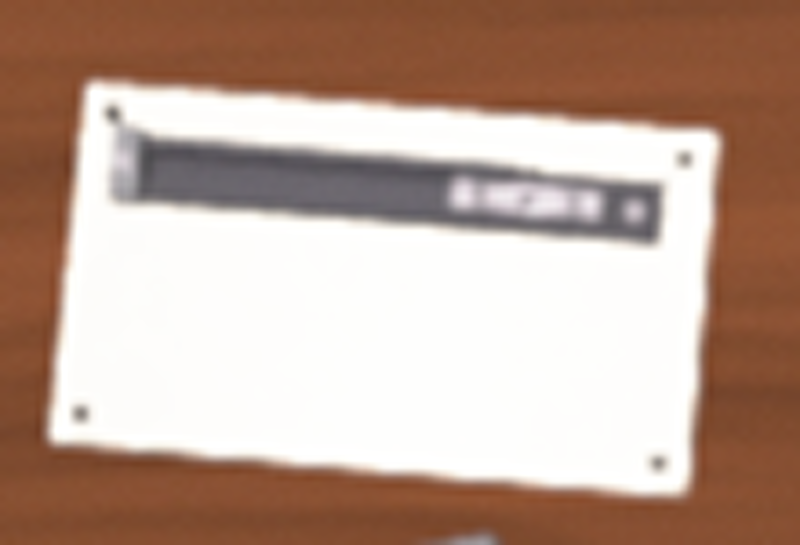

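View pics/c.png

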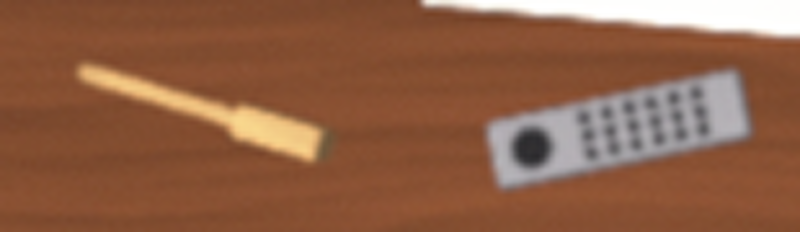

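View pics/d.png

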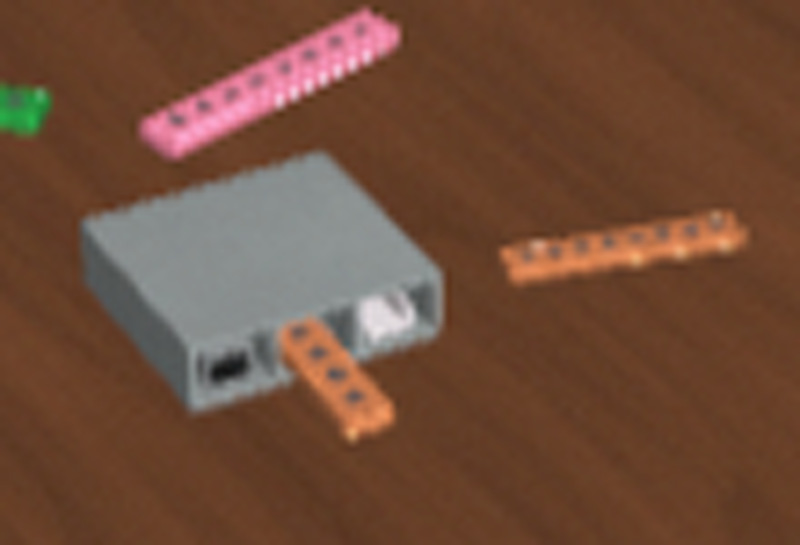

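The crop confirms it. The rack's copper bar is about 30 mm wide and emerges from the middle pigeonhole, while the loose one at (462,397) is narrower, so it's a decoy. Next I'll measure everything.

Run:
```python
from h import *
c=load('top0')
def cv(pts,x0,y0,s): return [[x0+(u+.5)/s-.5,y0+(v+.5)/s-.5] for u,v in pts]
np.set_printoptions(precision=4,suppress=True)
def rep(n,pts,z):
    P=p2w(c,pts,z);print(n);print(P[:,:2].tolist() and P); return P
P=rep('rack top',cv([(187,44),(402,55),(390,288),(172,277)],270,170,5),.042)
print(P.mean(0),np.linalg.norm(P-np.roll(P,-1,0),axis=1))
P=rep('bar top: end corners, at front',cv([(80,130),(79,175),(184,134),(182,183)],270,170,5),.016)
s=800/110
P=rep('plate',cv([(87,80),(720,130),(690,495),(50,442)],150,130,s),.006)
print(P.mean(0),np.linalg.norm(P-np.roll(P,-1,0),axis=1))
d=P[0]-P[1];e=P[3]-P[2]; f=P[0]-P[3];g=P[1]-P[2]
print('plate y dir angles',[np.degrees(np.arctan2(v[1],v[0])) for v in(d,e)],[np.degrees(np.arctan2(v[1],v[0])) for v in(f,g)])
P=rep('rail top',cv([(660,185),(655,242),(112,200),(130,133)],150,130,s),.026)
P=rep('nut ends',cv([(450,192),(602,205)],150,130,s),.020)
s=800/155
P=rep('stick blade tip(z12),root',cv([(80,72),(232,115)],75,190,s),.012)
P=rep('handle top corners',cv([(240,104),(330,130),(318,162),(230,132)],75,190,s),.042)
P=rep('remote',cv([(487,123),(738,70),(750,135),(500,188)],75,190,s),.018);print(P.mean(0))
s=1
P=rep('meter',np.array([(123,203),(157,204),(155,268),(122,266)])/1.5,.042);print(P.mean(0))
P=rep('driver tip,butt; powerstrip',np.array([(519,172),(531,252),(216,150),(362,138)])/1.5,.01)
P=rep('small bar',np.array([(470,367),(455,428)])/1.5,.01)
```

```text
rack top
[[ 0.5313 -0.2876  0.042 ]
 [ 0.522  -0.4316  0.042 ]
 [ 0.367  -0.4189  0.042 ]
 [ 0.3767 -0.2742  0.042 ]]
[ 0.4492 -0.3531  0.042 ] [0.1443 0.1555 0.1451 0.1551]
bar top: end corners, at front
[[ 0.477  -0.2168  0.016 ]
 [ 0.4466 -0.2155  0.016 ]
 [ 0.4733 -0.2869  0.016 ]
 [ 0.4402 -0.2848  0.016 ]]
plate
[[ 0.6751  0.2076  0.006 ]
 [ 0.6451 -0.0939  0.006 ]
 [ 0.4728 -0.0778  0.006 ]
 [ 0.502   0.2239  0.006 ]]
[0.5738 0.065  0.006 ] [0.303  0.173  0.3031 0.1739]
plate y dir angles [np.float64(84.3256401313422), np.float64(84.4812364128244)] [np.float64(-5.403204051462399), np.float64(-5.35422635592214)]
rail top
[[ 0.6159 -0.0661  0.026 ]
 [ 0.5892 -0.0635  0.026 ]
 [ 0.6135  0.191   0.026 ]
 [ 0.6452  0.1827  0.026 ]]
nut ends
[[ 0.6153  0.0324  0.02  ]
 [ 0.608  -0.0387  0.02  ]]
stick blade tip(z12),root
[[0.4589 0.4574 0.012 ]
 [0.4291 0.3515 0.012 ]]
handle top corners
[[0.4347 0.3372 0.042 ]
 [0.4172 0.2769 0.042 ]
 [0.3965 0.2848 0.042 ]
 [0.4165 0.3438 0.042 ]]
remote
[[0.4218 0.178  0.018 ]
 [0.4545 0.0126 0.018 ]
 [0.412  0.0051 0.018 ]
 [0.3792 0.1694 0.018 ]]
[0.4169 0.0913 0.018 ]
meter
[[0.6937 0.4817 0.042 ]
 [0.6889 0.3997 0.042 ]
 [0.5411 0.4009 0.042 ]
 [0.5471 0.4797 0.042 ]]
[0.6177 0.4405 0.042 ]
driver tip,butt; powerstrip
[[ 0.7555 -0.4329  0.01  ]
 [ 0.5686 -0.4534  0.01  ]
 [ 0.8212  0.2714  0.01  ]
 [ 0.8411 -0.0713  0.01  ]]
small bar
[[ 0.3107 -0.3075  0.01  ]
 [ 0.1751 -0.2715  0.01  ]]
```

Request:
send_rows(
  moves=[0,0,-3.8,2.84,-4.06,0,1,0,0,-3.8,2.84,-4.06,0,1,0,0,-3.8,2.84,-4.06,0,1,0,0,-3.8,2.84,-4.06,0,1,0,0,-3.8,2.84,-4.06,0,1,0,0,-3.8,2.84,-4.06,0,1,0,0,-3.8,2.84,-4.06,0,1,0,0,-3.8,2.84,-4.06,0,1,0,0,-3.8,2.84,-4.06,0,1,0,0,-3.8,2.84,-4.06,0,1,0,0,-3.8,-0.4,-4.5,0,1,0,0,-3.8,-0.4,-4.5,0,1,0,0,-3.8,-0.4,-4.5,0,1,0,0,-3.8,-0.4,-4.5,0,1,0,0,-3.8,-0.4,-4.5,0,1,0,0,-3.8,-0.4,-4.5,0,1,0,0,-3.8,-0.4,-4.5,0,1,0,0,-3.8,-0.4,-4.5,0,1,0,0,-3.8,-0.4,-4.5,0,1,0,0,-1,0,0,0,1],
)

```text
time_s: 2.15
position: [0.4649, -0.2308, 0.2227]
tcp_rot: [[0.068, 0.998, 0.002], [0.998, -0.068, -0.004], [-0.004, 0.002, -1.0]]
force: [0.8, 0.2, 0.8]
opening: 1.002
```

Run:
```python
from h import *
c=snap('wrist','w1')
s=read_state();r=s['tcp_rot'];print(s['time_s'],s['position'],np.degrees(np.arctan2(r[1,1],r[0,1])),s['joint_positions'],s['force'])
```

```text
2.2 [ 0.46433213 -0.22751805  0.22233812] -3.8102785321663886 [-3.84983008e+01  2.19433465e+01  9.74785664e+01 -4.07399427e-03
  6.05468611e+01 -3.46860158e+01] [-0.24002067  1.33592951  0.50258392]
```

View pics/w1.png

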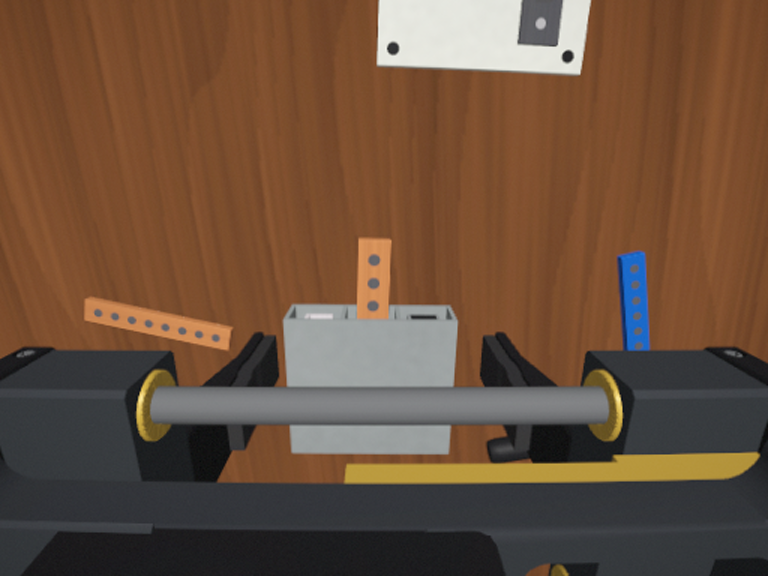

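The wrist view shows the copper bar leaving the middle pigeonhole, with its free end at (359–390,238) and the rack front at about row 318.

Run:
```python
from h import *
np.set_printoptions(precision=4,suppress=True)
c=load('w1')
f=lambda l:(np.array(l)+.5)/1.5-.5
P=p2w(c,f([(359,238),(391,239),(389,318),(357,317)]),.016);print(P)
print(p2w(c,f([(285,307),(457,307)]),.042))
```

```text
[[ 0.4467 -0.2147  0.016 ]
 [ 0.4751 -0.2175  0.016 ]
 [ 0.4688 -0.2926  0.016 ]
 [ 0.4387 -0.2895  0.016 ]]
[[ 0.379  -0.2662  0.042 ]
 [ 0.5285 -0.2764  0.042 ]]
```

Request:
send_rows(
  moves=[0,0,-0.8,-0.3,-1.2,-3,1,0,0,0,-0.25,-1.0,-4,1,0,0,0,0,0,-4,1,0,0,0,0,0,-4,1,0,0,0,0,0,-3,1,0,0,0,0,0,-2,1,0,0,0,0,0,-0.8,1,0,0,0,0,0,-0.8,1,0,0,0,0,0,0,1],
)

```text
time_s: 3.1
position: [0.4591, -0.2461, 0.0064]
tcp_rot: [[0.074, 0.997, -0.0], [0.997, -0.074, 0.0], [0.0, -0.0, -1.0]]
force: [0.4, 0.3, 0.3]
opening: 0.999
```

Run:
```python
from h import *
c=snap('wrist','w2')
```

```text
(no output)
```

View pics/w2.png

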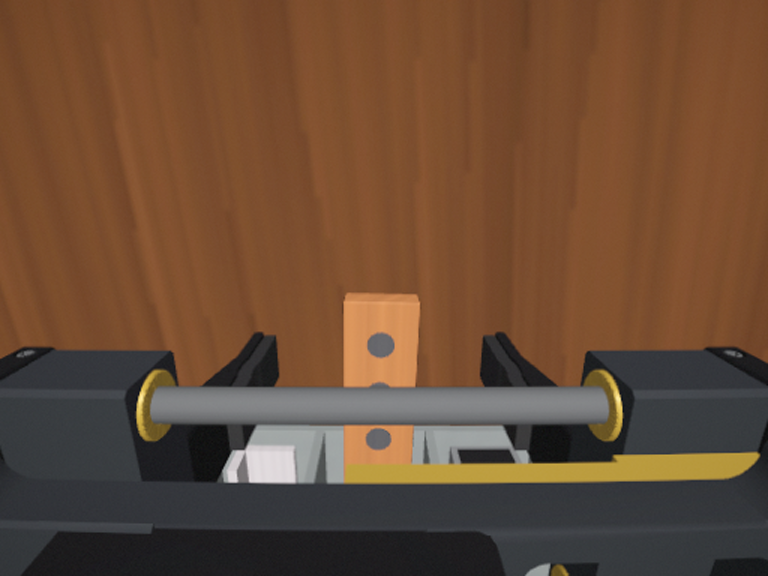

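The fingers straddle the bar's end (bar columns 344–418), centred and aligned with it. Closing now.

Request:
send_rows(
  moves=[0,0,0,0,0,0,-1,0,0,0,0,0,0,-1,0,0,0,0,0,0,-1,0,0,0,0,0,0,-1,0,0,0,0,0,0,-1,0,0,0,0,0,0,-1,0,0,0,0,0,0,-1,0,0,0,0,0,0,-1],
)

```text
time_s: 3.95
position: [0.459, -0.2467, 0.0065]
tcp_rot: [[0.074, 0.997, -0.0], [0.997, -0.074, 0.0], [0.0, -0.0, -1.0]]
force: [-0.4, -0.2, 0.6]
opening: 0.356
```

Request:
send_rows(
  moves=[0,0,0,0.1,1.0,0,-1,0,0,0,0.15,2.0,0,-1,0,0,0,0.15,2.0,0,-1,0,0,0,0.15,2.0,0,-1,0,0,0,0.15,2.0,0,-1,0,0,0,0.15,2.0,0,-1,0,0,0,0.0,1.0,0,-1,0,0,0,-0.3,1.0,0,-1,0,0,0,-1.0,1.0,0,-1,0,0,0,-1.0,1.0,0,-1,0,0,0,-1.5,0,0,-1,0,0,0,-1.5,0,0,-1,0,0,0,0,0,-0.2,-1,0,0,0,0,0,-0.2,-1,0,0,0,0,0,0,-1],
)

```text
time_s: 5.45
position: [0.4139, -0.0963, 0.0025]
tcp_rot: [[0.076, 0.997, -0.002], [0.997, -0.076, 0.001], [0.001, -0.002, -1.0]]
force: [-3.5, 1.9, 0.7]
opening: 0.339
```

Run:
```python
from h import *
c=snap('scene','s3');crop('s3',190,120,330,220,'s3c')
```

```text
scale 5.714285714285714
```

View pics/s3c.png

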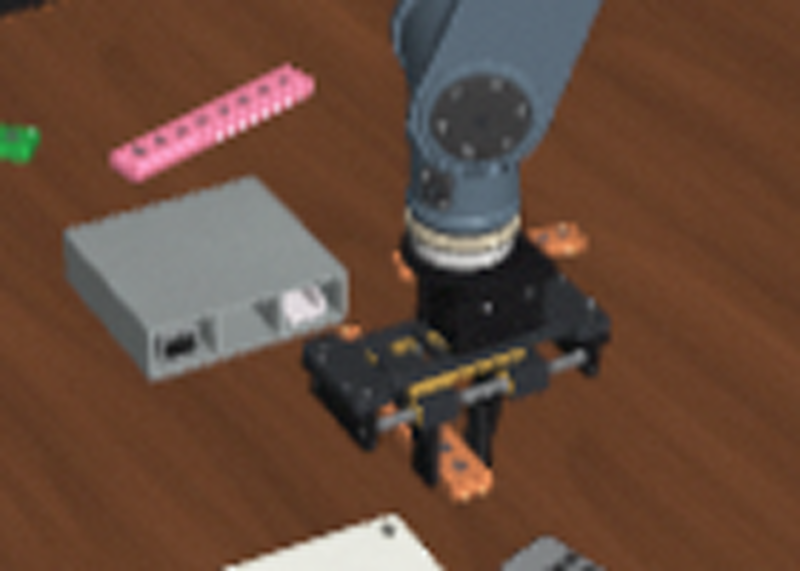

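Request:
send_rows(
  moves=[0,0,0,0,0,0,1,0,0,0,0,0,0,1,0,0,0,0,0,0,1,0,0,0,0,0,0,1,0,0,0,0,0,0,1,0,0,0,0,0,0,1,0,0,0,0,0,0,1,0,0,0,0,0,2,1,0,0,0,0,-2,4,1,0,0,0,0,-3,4,1,0,0,0,0,-3,4,1,0,0,0,0,-3,4,1,0,0,0,0,-3,4,1,0,0,0,0,0,0,1,0,0,0,0,0,0,1],
)

```text
time_s: 7.0
position: [0.4144, -0.2372, 0.2232]
tcp_rot: [[0.076, 0.997, 0.001], [0.997, -0.076, -0.001], [-0.001, 0.001, -1.0]]
force: [-0.7, 1.5, 0.3]
opening: 0.998
```

Run:
```python
from h import *
c=snap('wrist','w4');c=snap('top','t4')
```

```text
(no output)
```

View pics/w4.png

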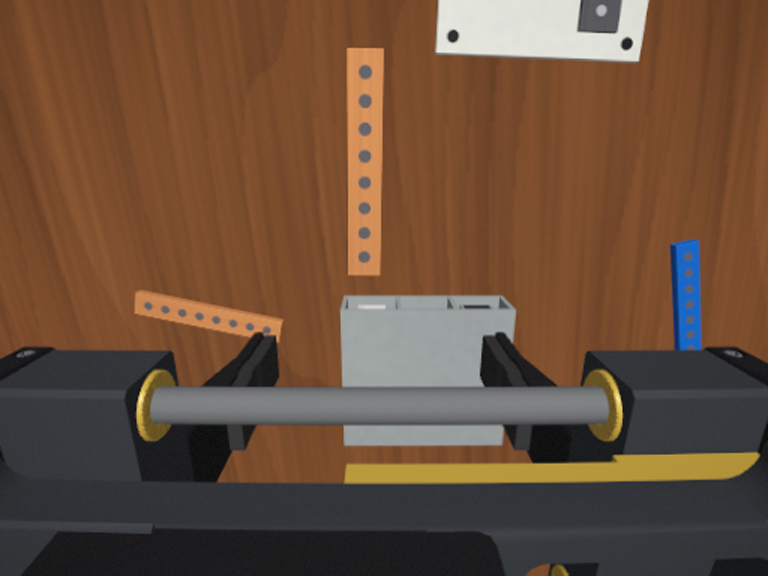

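View pics/t4.png

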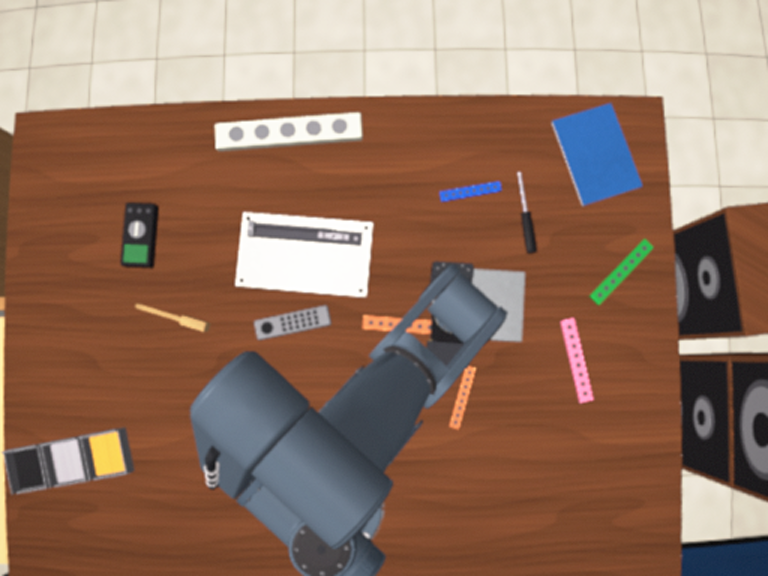

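The bar lies flat on the bench, clear of the rack. In the wrist view its corners are at (347,48), (384,48), (380,275) and (348,275).

Run:
```python
from h import *
np.set_printoptions(precision=4,suppress=True)
c=load('w4')
f=lambda l:(np.array(l)+.5)/1.5-.5
P=p2w(c,f([(347,48),(384,48),(380,275),(348,275)]),.012);print(P,P.mean(0),np.linalg.norm(P-np.roll(P,-1,0),axis=1))
d=P[0]+P[1]-P[2]-P[3];print(np.degrees(np.arctan2(d[1],d[0])))
c=load('t4');P=p2w(c,f([(363,316),(362,328)]),.012);print(P)
```

```text
[[ 0.3998 -0.0666  0.012 ]
 [ 0.4294 -0.0689  0.012 ]
 [ 0.4121 -0.257   0.012 ]
 [ 0.3826 -0.2548  0.012 ]] [ 0.406  -0.1618  0.012 ] [0.0298 0.1889 0.0296 0.189 ]
84.75549382817314
[[ 0.429  -0.0686  0.012 ]
 [ 0.4021 -0.0661  0.012 ]]
```

Request:
send_rows(
  moves=[0,0,-0.9,-0.4,3.5,0,1,0,0,0,-0.4,4.0,0,1,0,0,0,0,0,-4,1,0,0,0,0,0,-4,1,0,0,0,0,0,-4,1,0,0,0,0,0,-4,1,0,0,0,0,0,-3,1,0,0,0,0,0,-2,1,0,0,0,0,0,-1,1,0,0,0,0,0,0,-1,0,0,0,0,0,0,-1,0,0,0,0,0,0,-1,0,0,0,0,0,0,-1,0,0,0,0,0,0,-1,0,0,0,0,0,0,-1,0,0,0,0,0,0,-1,0,0,0,0,0,0,-1],
)

```text
time_s: 8.8
position: [0.4068, -0.162, 0.0026]
tcp_rot: [[0.09, 0.996, 0.001], [0.996, -0.09, -0.001], [-0.0, 0.001, -1.0]]
force: [4.8, -0.8, -1.8]
opening: 0.355
```

Request:
send_rows(
  moves=[0,0,0,0,0,2,-1,0,0,0,0,0,4,-1,0,0,-0.3,2.3,3.8,0,-1,0,0,0,2.3,3.8,0,-1,0,0,0,2.3,3.8,0,-1,0,0,0,2.3,3.8,0,-1,0,0,0,2.3,3.8,0,-1,0,0,0,2.4,4.0,0,-1,0,0,0,0,0,0,-1,0,0,0,0,0,-2,-1,0,0,0,0,0,-1,-1,0,0,0,0,0,0,-1],
)

```text
time_s: 10.0
position: [0.5428, 0.0681, 0.0304]
tcp_rot: [[0.096, 0.995, -0.006], [0.995, -0.096, 0.0], [-0.0, -0.006, -1.0]]
force: [0.1, -0.6, -5.6]
opening: 0.335
```

Run:
```python
from h import *
c=snap('wrist','w5');c=snap('scene','s5');crop('s5',200,190,320,290,'s5c')
```

```text
scale 6.0
```

View pics/w5.png

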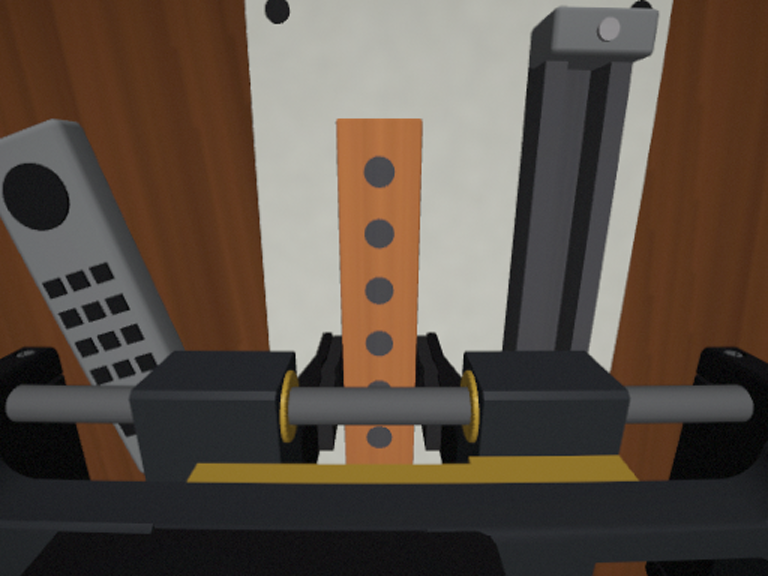

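View pics/s5c.png

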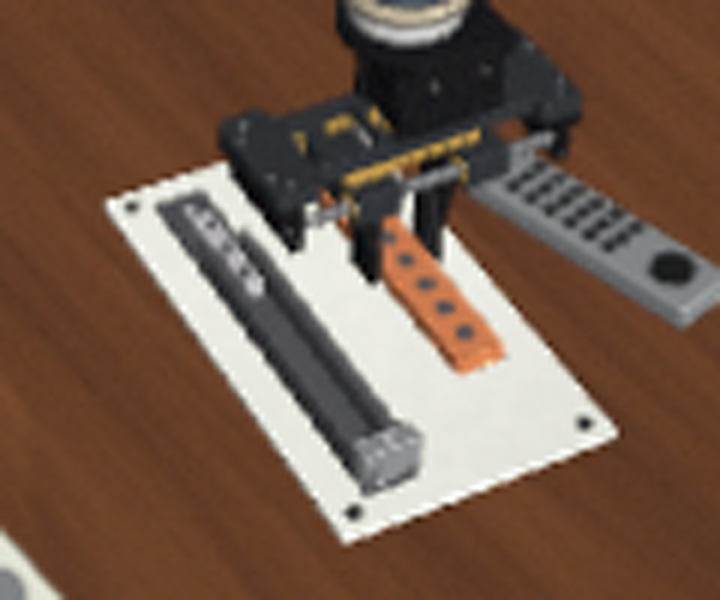

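The bar is held level above the bare plate, parallel to the rail. Lowering it and letting go.

Request:
send_rows(
  moves=[0,0,0,0,0,-1,-1,0,0,0,0,0,-0.6,-1,0,0,0,0,0,-0.5,-1,0,0,0,0,0,0,-1,0,0,0,0,0,0,0.15,0,0,0,0,0,0,0.15,0,0,0,0,0,0,0.15,0,0,0,0,0,0,0.15,0,0,0,0,0,0,0.15,0,0,0,0,0,2,0.15,0,0,0,0,0,4,0.15,0,0,0,0,-2,4,1,0,0,0,0,-3,4,1,0,0,0,0,-3,4,1,0,0,0,0,0,0,1,0,0,0,0,0,0,1],
)

```text
time_s: 11.7
position: [0.5458, -0.0123, 0.1927]
tcp_rot: [[0.097, 0.995, 0.002], [0.995, -0.097, -0.0], [-0.0, 0.002, -1.0]]
force: [-0.9, -1.1, -0.8]
opening: 0.937
```

Run:
```python
from h import *
c=snap('wrist','w6')
```

```text
(no output)
```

View pics/w6.png

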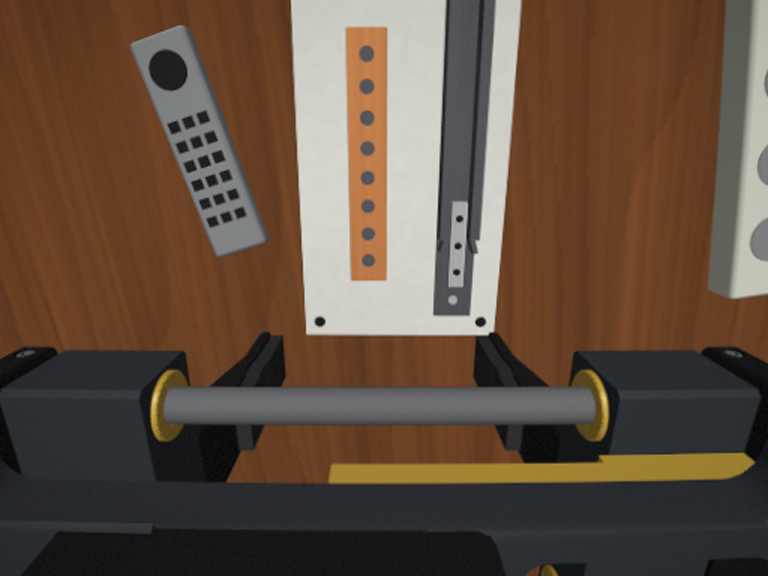

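The bar lies on the plate at (346–387, 28–280). The nut is at (449–467, 202–287) and the rail's -y end is at row 315. Measuring these now.

Run:
```python
from h import *
np.set_printoptions(precision=4,suppress=True)
c=load('w6')
f=lambda l:(np.array(l)+.5)/1.5-.5
crop('w6',270,120,340,230,'w6c')
P=p2w(c,f([(346,28),(387,28),(386,280),(351,280)]),.018);print('bar',P,P.mean(0))
d=P[0]+P[1]-P[2]-P[3];print(np.degrees(np.arctan2(d[1],d[0])))
P=p2w(c,f([(452,202),(467,202),(463,287),(449,287)]),.020);print('nut',P,P.mean(0))
P=p2w(c,f([(434,315),(469,315)]),.010);print('rail end',P)
P=p2w(c,f([(307,334),(495,334)]),.006);print('plate end',P)
o=np.array([.5738,.065,0]);a=np.radians(-5.55);x=np.array([np.cos(a),np.sin(a),0]);y=np.array([-x[1],x[0],0])
for q in [(29,-130,10),(61,-130,10),(-85,-150,6),(85,-150,6)]:
    w=o+x*q[0]/1e3+y*q[1]/1e3+[0,0,q[2]/1e3]; print(q,w,w2p(c,w)*1.5+.25)
```

```text
scale 5.454545454545454
bar [[ 0.5375  0.1627  0.018 ]
 [ 0.5668  0.1599  0.018 ]
 [ 0.5488 -0.0271  0.018 ]
 [ 0.5196 -0.0243  0.018 ]] [0.5432 0.0678 0.018 ]
84.51799417649444
nut [[ 0.6067  0.0322  0.02  ]
 [ 0.6185  0.031   0.02  ]
 [ 0.6125 -0.0389  0.02  ]
 [ 0.6008 -0.0378  0.02  ]] [ 0.6096 -0.0034  0.02  ]
rail end [[ 0.5879 -0.0653  0.01  ]
 [ 0.6186 -0.0683  0.01  ]]
plate end [[ 0.473  -0.074   0.006 ]
 [ 0.6423 -0.0906  0.006 ]]
(29, -130, 10) [ 0.5901 -0.0672  0.01  ] [[436.6243 316.7616]]
(61, -130, 10) [ 0.6219 -0.0703  0.01  ] [[472.7952 316.7207]]
(-85, -150, 6) [ 0.4747 -0.0761  0.006 ] [[309.1856 335.9677]]
(85, -150, 6) [ 0.6439 -0.0925  0.006 ] [[496.742  335.8089]]
```

View pics/w6c.png

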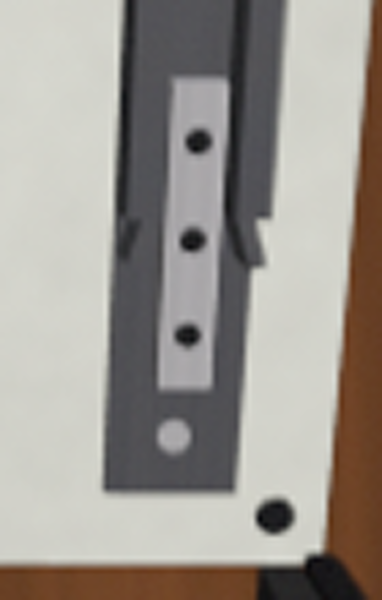

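Request:
send_rows(
  moves=[0,0,8.18,-0.39,0.77,-0.5,1,0,0,8.18,-0.39,0.77,-0.5,1,0,0,8.18,-0.39,0.77,-0.5,1,0,0,8.18,-0.39,0.77,-0.5,1,0,0,8.18,-0.39,0.77,-0.5,1,0,0,8.18,-0.39,0.77,-0.5,1,0,0,8.18,-0.39,0.77,-0.5,1,0,0,8.18,-0.39,0.77,-0.5,1,0,0,8.18,-0.39,0.77,-0.5,1,0,0,8.18,-0.39,0.77,-0.5,1,0,0,8.18,-0.39,0.77,-0.5,1,0,0,0,0,0,-3,1,0,0,0,0,0,-3,1,0,0,0,0,0,-2,1,0,0,0,0,0,-1,1,0,0,0,0,0,0,1,0,0,0,0,0,0,1],
)

```text
time_s: 13.45
position: [0.5023, 0.0734, 0.0463]
tcp_rot: [[-0.995, 0.095, -0.001], [0.095, 0.995, 0.0], [0.001, -0.0, -1.0]]
force: [-0.3, -1.3, -0.4]
opening: 1.001
```

Run:
```python
from h import *
c=snap('wrist','w7');s=read_state();r=s['tcp_rot'];print(s['position'],np.degrees(np.arctan2(r[1,1],r[0,1])),s['joint_positions'].round(1))
```

```text
[0.5028583  0.07324816 0.04691518] 84.53505645590629 [ -4.3  38.  106.6   0.   35.4 -88.9]
```

View pics/w7.png

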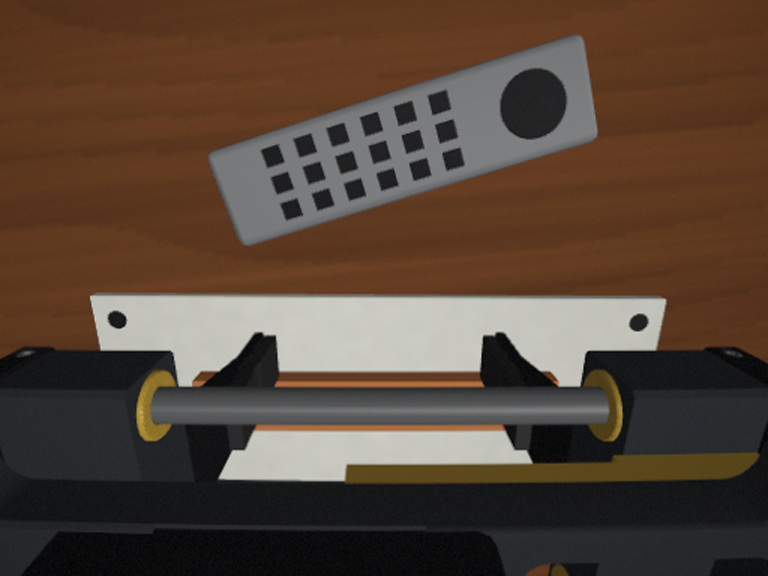

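Request:
send_rows(
  moves=[0,0,0,0,0,-2,1,0,0,0,0,0,-1.2,1,0,0,0,0,0,-0.5,1,0,0,0,0,0,0,1,0,0,0,1,-0.1,0,1,0,0,0,1,-0.1,0,1,0,0,0,1,-0.1,0,1,0,0,0,0,0,0,1],
)

```text
time_s: 14.3
position: [0.5334, 0.0699, 0.0099]
tcp_rot: [[-0.995, 0.096, -0.0], [0.096, 0.995, 0.0], [0.0, -0.0, -1.0]]
force: [-2.2, 0.4, 1.9]
opening: 0.996
```

Request:
send_rows(
  moves=[0,0,0,0.6,-0.06,0,1,0,0,0,0.6,-0.06,0,1,0,0,0,0.6,-0.06,0,1,0,0,0,0.5,-0.05,0,1,0,0,0,0,0,0,1],
)

```text
time_s: 14.8
position: [0.5557, 0.0677, 0.0096]
tcp_rot: [[-0.995, 0.096, -0.0], [0.096, 0.995, 0.0], [0.0, 0.0, -1.0]]
force: [-2.5, 0.6, 0.4]
opening: 1.002
```

Request:
send_rows(
  moves=[0,0,0,0.2,-0.02,0,1,0,0,0,0,0,0,1],
)

```text
time_s: 15.0
position: [0.5558, 0.0677, 0.0095]
tcp_rot: [[-0.995, 0.096, -0.004], [0.096, 0.995, 0.0], [0.004, -0.0, -1.0]]
force: [-5.0, -0.6, 3.1]
opening: 1.004
```

Request:
send_rows(
  moves=[0,0,0,0.1,-0.01,0,1,0,0,0,0,0,0,1],
)

```text
time_s: 15.2
position: [0.5558, 0.0677, 0.0096]
tcp_rot: [[-0.995, 0.096, -0.006], [0.096, 0.995, 0.0], [0.006, -0.0, -1.0]]
force: [-7.3, 0.9, 5.3]
opening: 0.999
```

Run:
```python
from h import *
c=snap('wrist','w8');c=snap('scene','s8');crop('s8',200,190,320,290,'s8c')
c=snap('top','t8');crop('t8',150,130,260,205,'t8c')
```

```text
scale 6.0
scale 7.2727272727272725
```

View pics/s8c.png

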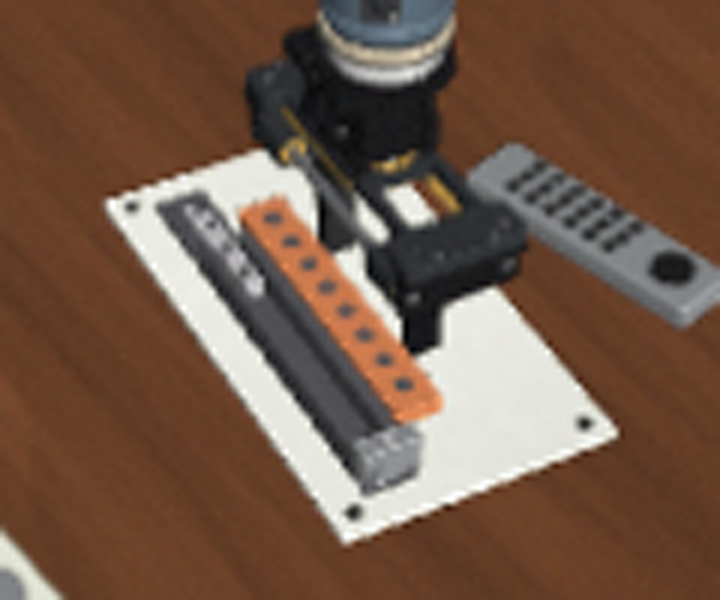

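View pics/t8c.png

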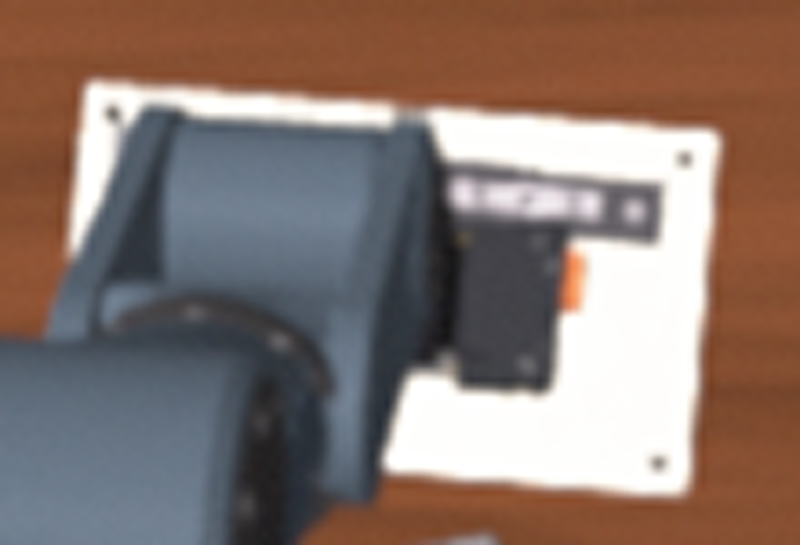

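Request:
send_rows(
  moves=[0,0,0,0.2,-0.02,0,1,0,0,0,0.2,-0.02,0,1,0,0,0,0,0,0,1],
)

```text
time_s: 15.65
position: [0.5611, 0.0672, 0.0095]
tcp_rot: [[-0.995, 0.096, -0.003], [0.096, 0.995, 0.0], [0.003, -0.0, -1.0]]
force: [-5.7, 0.7, 2.5]
opening: 0.999
```

View pics/w8.png

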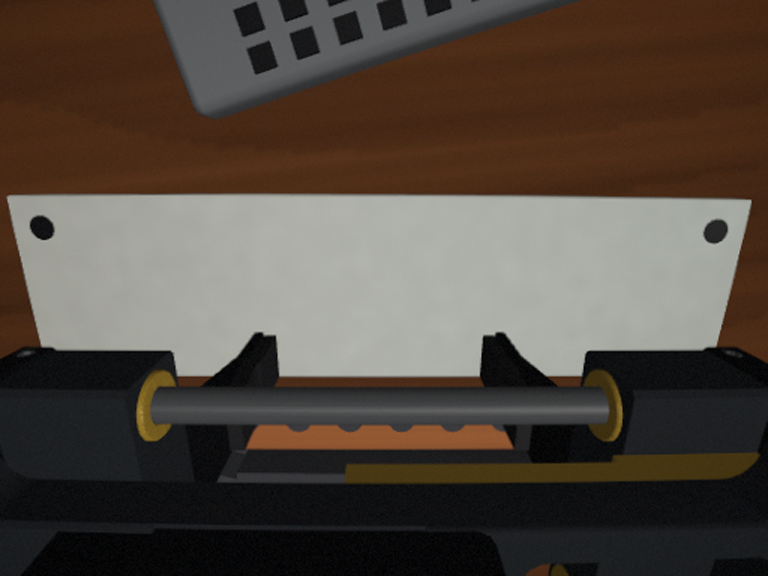

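Request:
send_rows(
  moves=[0,0,0,0.15,-0.015,0,1,0,0,0,0,0,0,1],
)

```text
time_s: 15.85
position: [0.5612, 0.0672, 0.0095]
tcp_rot: [[-0.995, 0.096, -0.006], [0.096, 0.995, 0.001], [0.006, -0.0, -1.0]]
force: [-7.7, 1.3, 4.9]
opening: 0.999
```

Request:
send_rows(
  moves=[0,0,0,0.2,-0.02,0,1,0,0,0,0,0,0,1],
)

```text
time_s: 16.05
position: [0.5612, 0.0672, 0.0095]
tcp_rot: [[-0.995, 0.096, -0.01], [0.096, 0.995, 0.001], [0.01, -0.0, -1.0]]
force: [-9.1, -0.2, 7.3]
opening: 1.0
```

Request:
send_rows(
  moves=[0,0,0,0.2,-0.02,0,1,0,0,0,0,0,0,1],
)

```text
time_s: 16.25
position: [0.5613, 0.0672, 0.0094]
tcp_rot: [[-0.995, 0.096, -0.014], [0.096, 0.995, 0.001], [0.014, -0.0, -1.0]]
force: [-12.7, 0.4, 10.5]
opening: 1.003
```

Request:
send_rows(
  moves=[0,0,0,0.3,-0.03,0.05,1,0,0,0,0.3,-0.03,0.05,1,0,0,0,0,0,0,1],
)

```text
time_s: 16.55
position: [0.5617, 0.0673, 0.0095]
tcp_rot: [[-0.995, 0.097, -0.026], [0.097, 0.995, 0.003], [0.026, -0.0, -1.0]]
force: [-19.8, 1.8, 12.2]
opening: 0.995
```

Request:
send_rows(
  moves=[0,0,0,-1,0.1,0,1,0,0,0,-1,0.1,0,1,0,0,0,-2,0.2,0,1,0,0,0,0,0,3,1,0,0,-8.18,0.2,-0.8,4,1,0,0,-8.18,0.2,-0.8,4,1,0,0,-8.18,0.2,-0.8,4,1,0,0,-8.18,0.2,-0.8,2,1,0,0,-8.18,0.2,-0.8,1,1,0,0,-8.18,0.2,-0.8,0,1,0,0,-8.18,0.2,-0.8,0,1,0,0,-8.18,0.2,-0.8,0,1,0,0,-8.18,0.2,-0.8,0,1,0,0,-8.18,0.2,-0.8,0,1,0,0,-8.18,0.2,-0.8,0,1,0,0,0,0,0,0,1,0,0,0,0,0,0,1],
)

```text
time_s: 18.25
position: [0.5571, -0.0185, 0.1909]
tcp_rot: [[0.093, 0.996, 0.003], [0.996, -0.093, -0.0], [-0.0, 0.003, -1.0]]
force: [0.7, -0.2, -0.0]
opening: 0.996
```

Run:
```python
from h import *
c=snap('wrist','w9');crop('w9',180,0,360,200,'w9c',3);c=snap('top','t9');crop('t9',150,130,260,205,'t9c')
```

```text
scale 3
scale 7.2727272727272725
```

View pics/w9c.png

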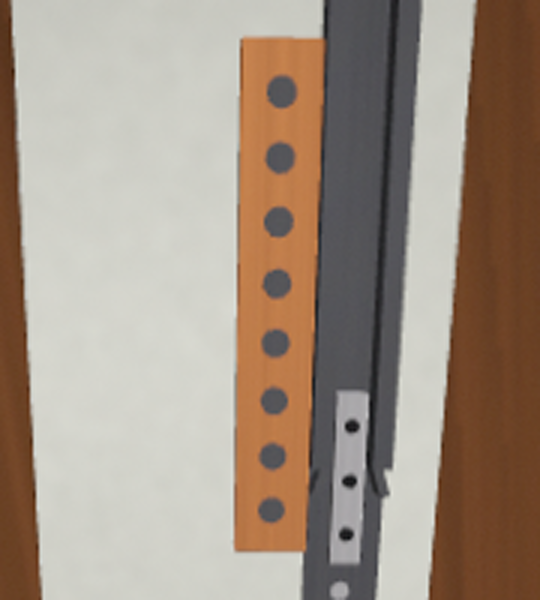

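View pics/t9c.png

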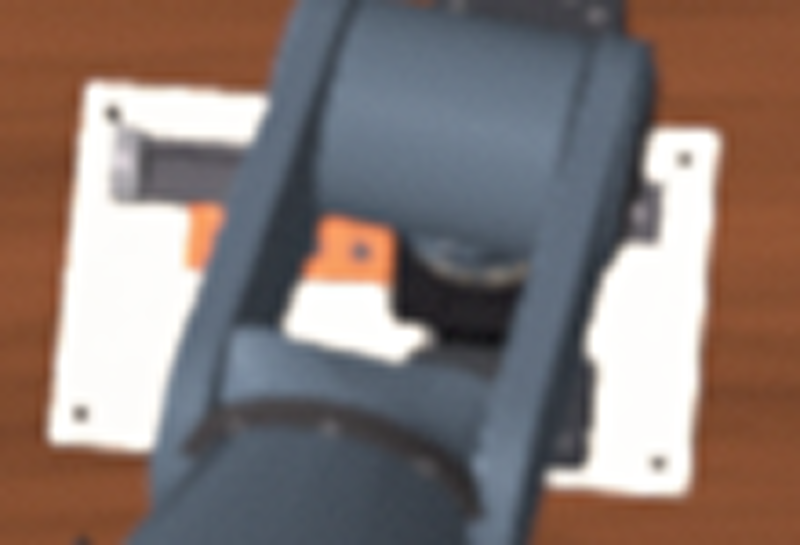

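Request:
send_rows(
  moves=[0,0,-1.6,-1.96,3.8,0.4,1,0,0,-1.6,-1.96,3.8,0.4,1,0,0,-1.6,-1.96,3.8,0.4,1,0,0,-1.6,-1.96,3.8,0.4,1,0,0,-1.6,-1.96,3.8,0.4,1,0,0,-1.6,-1.96,3.8,0.4,1,0,0,-1.6,-1.96,3.8,0.4,1,0,0,0,0,0,0,1,0,0,0,0,0,0,1],
)

```text
time_s: 19.25
position: [0.4185, 0.2488, 0.2188]
tcp_rot: [[0.282, 0.959, 0.001], [0.959, -0.282, -0.0], [0.0, 0.001, -1.0]]
force: [0.6, -1.2, 0.3]
opening: 0.999
```

Run:
```python
from h import *
c=snap('wrist','w10')
```

```text
(no output)
```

View pics/w10.png

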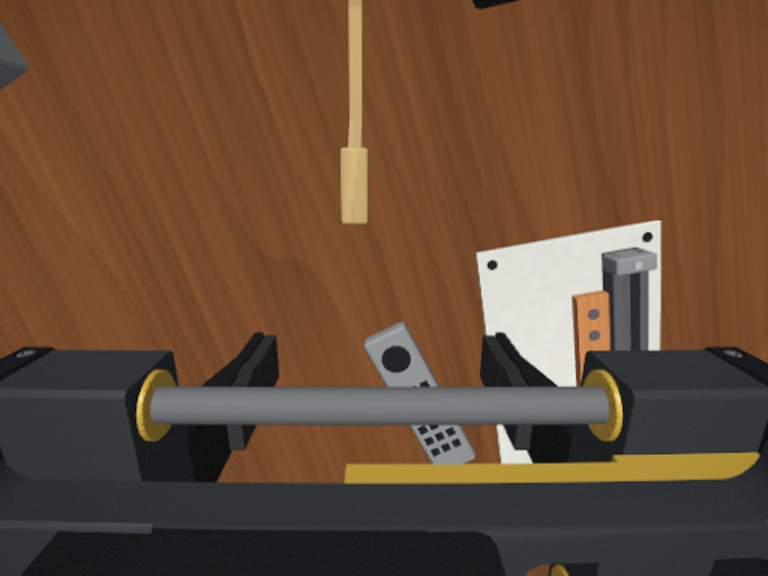

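The stick's handle top is at (341–368, 149–223), with the blade pointing up in the picture. The bar still lies along the rail.

Run:
```python
from h import *
np.set_printoptions(precision=4,suppress=True)
c=load('w10')
f=lambda l:(np.array(l)+.5)/1.5-.5
P=p2w(c,f([(341,149),(367.5,149),(368,222),(342,223)]),.042);print(P,P.mean(0),np.linalg.norm(P-np.roll(P,-1,0),axis=1))
d=P[0]+P[1]-P[2]-P[3];print(np.degrees(np.arctan2(d[1],d[0])))
P=p2w(c,f([(348.5,0),(361.5,0),(359,120),(350,120)]),.012);print(P)
d=P[0]+P[1]-P[2]-P[3];print(np.degrees(np.arctan2(d[1],d[0])))
print(read_state()['position'])
```

```text
[[0.4139 0.3439 0.042 ]
 [0.4335 0.3381 0.042 ]
 [0.4176 0.2839 0.042 ]
 [0.3971 0.2891 0.042 ]] [0.4155 0.3137 0.042 ] [0.0205 0.0564 0.0211 0.0573]
73.31616009758892
[[0.4509 0.4495 0.012 ]
 [0.4606 0.4466 0.012 ]
 [0.4329 0.3632 0.012 ]
 [0.4258 0.3653 0.012 ]]
72.53442817736774
[0.4191 0.248  0.2187]
```

Request:
send_rows(
  moves=[0,0,-0.4,-0.2,3.3,0,1,0,0,0,-0.2,3.3,0,1,0,0,0,0,0,-4,1,0,0,0,0,0,-4,1,0,0,0,0,0,-4,1,0,0,0,0,0,-4,1,0,0,0,0,0,-2.5,1,0,0,0,0,0,-1.5,1,0,0,0,0,0,0,1,0,0,0,0,0,0,-1,0,0,0,0,0,0,-1,0,0,0,0,0,0,-1,0,0,0,0,0,0,-1,0,0,0,0,0,0,-1,0,0,0,0,0,0,-1,0,0,0,0,0,0,-1,0,0,0,0,0,0,-1,0,0,0,0,0,0,-1],
)

```text
time_s: 21.1
position: [0.4149, 0.3139, 0.0185]
tcp_rot: [[0.293, 0.956, 0.0], [0.956, -0.293, -0.0], [0.0, 0.0, -1.0]]
force: [0.8, -0.5, 0.6]
opening: 0.263
```

Request:
send_rows(
  moves=[0,0,0,0,0,2,-1,0,0,0,0,0,4,-1,0,0,0,0,0,3,-1,0,0,0.94,1.47,-4.38,0,-1,0,0,0.94,1.47,-4.38,0,-1,0,0,0.94,1.47,-4.38,0,-1,0,0,0.94,1.47,-4.38,0,-1,0,0,0.94,1.47,-4.38,0,-1,0,0,0.94,1.47,-4.38,0,-1,0,0,0.94,1.47,-4.38,0,-1,0,0,0.94,1.47,-4.38,0,-1,0,0,0.94,1.47,-4.38,0,-1,0,0,0.94,1.47,-4.38,0,-1,0,0,0.94,1.47,-4.38,0,-1,0,0,0.94,1.47,-4.38,0,-1,0,0,0,0,0,0,-1,0,0,0,0,0,0,-1],
)

```text
time_s: 22.8
position: [0.5908, -0.2127, 0.1079]
tcp_rot: [[0.103, 0.995, -0.001], [0.995, -0.103, 0.001], [0.001, -0.001, -1.0]]
force: [0.1, 0.4, -0.1]
opening: 0.254
```

Run:
```python
from h import *
c=snap('wrist','w11');crop('w11',150,30,390,230,'w11c',3)
s=read_state();r=s['tcp_rot'];print(s['position'],np.degrees(np.arctan2(r[1,1],r[0,1])),s['force'])
```

```text
scale 3
[ 0.59016722 -0.21115551  0.1078284 ] -5.839177652470794 [-0.3252502   0.53067343 -1.36957144]
```

View pics/w11c.png

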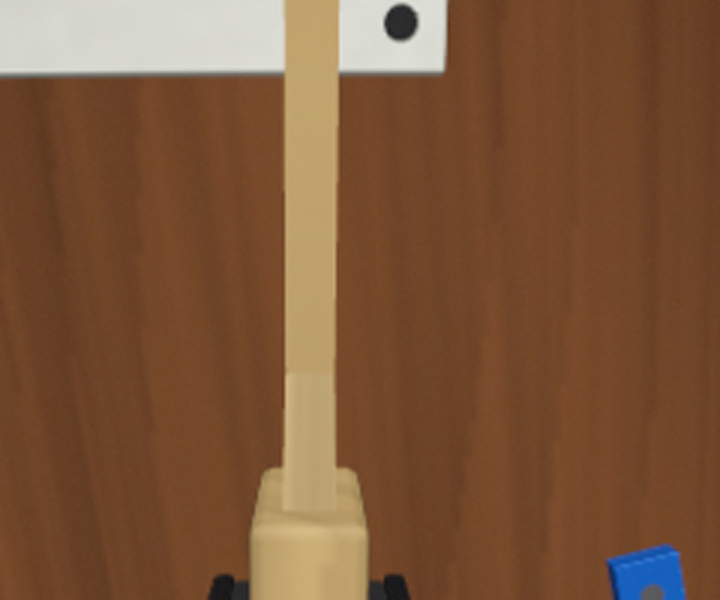

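Run:
```python
from h import *
crop('w11',170,0,340,80,'w11d',4.5)
```

```text
scale 4.5
```

View pics/w11d.png

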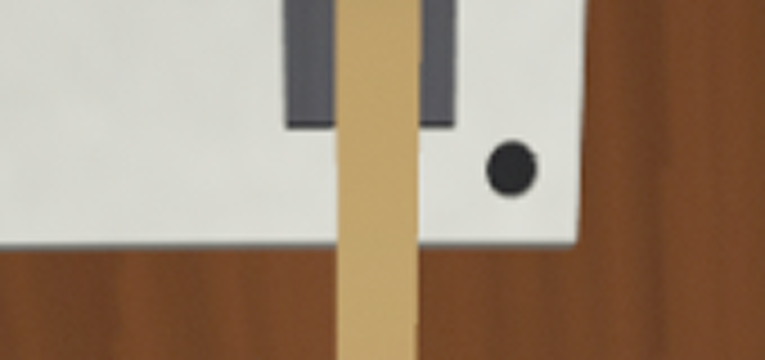

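Run:
```python
from h import *
np.set_printoptions(precision=4,suppress=True)
c=load('w11')
f=lambda l:[(170+(u+.5)/4.5-.5,(v+.5)/4.5-.5) for u,v in l]
R=p2w(c,f([(286,128),(456,128),(284,0),(454,0)]),.010);print('rail',R,R[:2].mean(0))
B=p2w(c,f([(336,20),(420,20),(337,340),(416,340)]),.1013);print('blade',B)
m=(B[:2].mean(0),B[2:].mean(0));d=m[0]-m[1];print(m,np.degrees(np.arctan2(d[1],d[0])))
P=p2w(c,f([(576,242),(0,248)]),.006);print('plate',P, np.degrees(np.arctan2(*(P[0]-P[1])[[1,0]])))
```

```text
rail [[ 0.5875 -0.0667  0.01  ]
 [ 0.619  -0.0699  0.01  ]
 [ 0.5897 -0.0456  0.01  ]
 [ 0.6205 -0.0488  0.01  ]] [ 0.6033 -0.0683  0.01  ]
blade [[ 0.5983 -0.0793  0.1013]
 [ 0.6082 -0.0803  0.1013]
 [ 0.5945 -0.1148  0.1013]
 [ 0.6044 -0.1158  0.1013]]
(array([ 0.6033, -0.0798,  0.1013]), array([ 0.5994, -0.1153,  0.1013])) 83.85733627599754
plate [[ 0.6407 -0.0911  0.006 ]
 [ 0.5297 -0.0805  0.006 ]] -5.476358339416482
```

Request:
send_rows(
  moves=[0,0,0.5,-0.03,0,-2,-1,0,0,0,0,0,-3,-1,0,0,0,0,0,-2,-1,0,0,0,0,0,-0.7,-1,0,0,0,0,0,0,-1,0,0,0,0,0,0,-1],
)

```text
time_s: 23.45
position: [0.5915, -0.2112, 0.0324]
tcp_rot: [[0.091, 0.996, 0.001], [0.996, -0.091, -0.0], [-0.0, 0.001, -1.0]]
force: [-1.1, -0.0, -0.5]
opening: 0.253
```

Run:
```python
from h import *
c=snap('wrist','w12');crop('w12',170,0,340,120,'w12c',4.5)
s=read_state();r=s['tcp_rot'];print(s['position'],np.degrees(np.arctan2(r[1,1],r[0,1])),s['force'])
c=snap('scene','s12');crop('s12',200,170,320,270,'s12c')
```

```text
scale 4.5
[ 0.59177216 -0.21159858  0.03274926] -5.251340084372622 [-0.54082359 -0.19951312 -0.56929395]
scale 6.0
```

View pics/w12c.png

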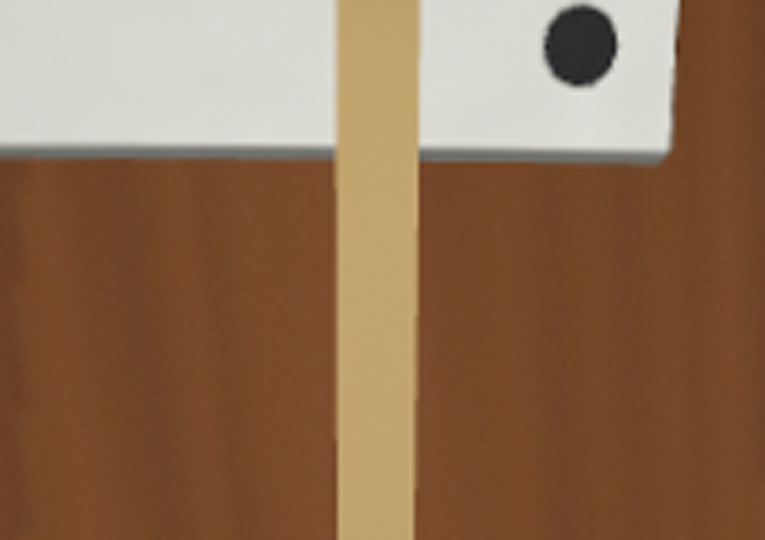

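View pics/s12c.png

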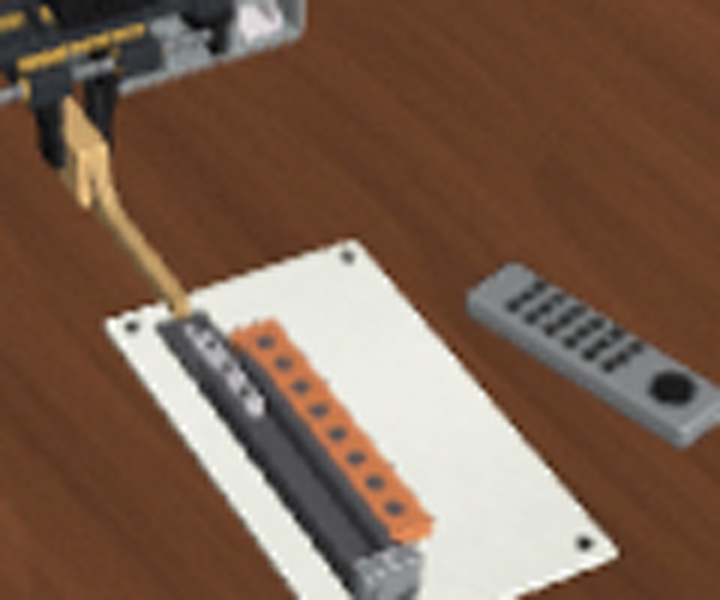

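Run:
```python
from h import *
np.set_printoptions(precision=4,suppress=True)
c=load('w12')
f=lambda l:[(170+(u+.5)/4.5-.5,(v+.5)/4.5-.5) for u,v in l]
B=p2w(c,f([(337,20),(420,20),(337,520),(414,520)]),.0258);print('blade',B)
m=(B[:2].mean(0),B[2:].mean(0));d=m[0]-m[1];print(m,np.degrees(np.arctan2(d[1],d[0])))
P=p2w(c,f([(670,150),(0,145)]),.006);print('plate',P, np.degrees(np.arctan2(*(P[0]-P[1])[[1,0]])))
# groove line from plate corner (85,-150)
a=np.radians(-5.5);x=np.array([np.cos(a),np.sin(a),0]);y=np.array([-x[1],x[0],0])
e=P[0]-.040*x; print('groove at plate edge',e, 'blade there', m[0]+d/d[1]*(e[1]-m[0][1]))
c=load('s12')
fs=lambda l:[(200+(u+.5)/6-.5,170+(v+.5)/6-.5) for u,v in l]
print('scene tip', p2w(c,fs([(174,305),(188,308)]),.0258)); print('rail end corners',p2w(c,fs([(158,328),(205,313)]),.010),p2w(c,fs([(195,330)]),.02))
for s in range(2): q=read_state();print(q['position'])
```

```text
blade [[ 0.5975 -0.0778  0.0258]
 [ 0.6073 -0.0786  0.0258]
 [ 0.5918 -0.1351  0.0258]
 [ 0.6018 -0.136   0.0258]]
(array([ 0.6024, -0.0782,  0.0258]), array([ 0.5968, -0.1356,  0.0258])) 84.4760909617903
plate [[ 0.641  -0.0909  0.006 ]
 [ 0.5505 -0.082   0.006 ]] -5.6418446533116455
groove at plate edge [ 0.6012 -0.0871  0.006 ] blade there [ 0.6015 -0.0871  0.0258]
scene tip [[ 0.6093 -0.0664  0.0258]
 [ 0.6038 -0.0596  0.0258]]
rail end corners [[ 0.6187 -0.0695  0.01  ]
 [ 0.5882 -0.0659  0.01  ]] [[ 0.6073 -0.0464  0.02  ]]
[ 0.5919 -0.2118  0.0329]
[ 0.5919 -0.2118  0.0329]
```

Request:
send_rows(
  moves=[0,0,0,0,0,-0.15,-1,0,0,0,0.1,1.0,0,-1,0,0,0,0.1,1.0,0,-1,0,0,0,0.1,1.0,0,-1,0,0,0,0.1,1.0,0,-1,0,0,0,0.1,1.0,0,-1,0,0,0,0.1,1.0,0,-1,0,0,0,0,0,0,-1],
)

```text
time_s: 24.35
position: [0.5967, -0.1497, 0.0299]
tcp_rot: [[0.09, 0.996, -0.001], [0.996, -0.09, 0.001], [0.001, -0.001, -1.0]]
force: [0.5, -0.8, -0.4]
opening: 0.249
```

Run:
```python
from h import *
c=snap('wrist','w13')
c=snap('scene','s13');crop('s13',200,170,320,270,'s13c')
s=read_state();r=s['tcp_rot'];print(s['position'],np.degrees(np.arctan2(r[1,1],r[0,1])),s['force'])
```

```text
scale 6.0
[ 0.59698785 -0.15122721  0.0299721 ] -5.242704550832822 [-1.10519928  0.28110538 -0.71951306]
```

View pics/w13.png

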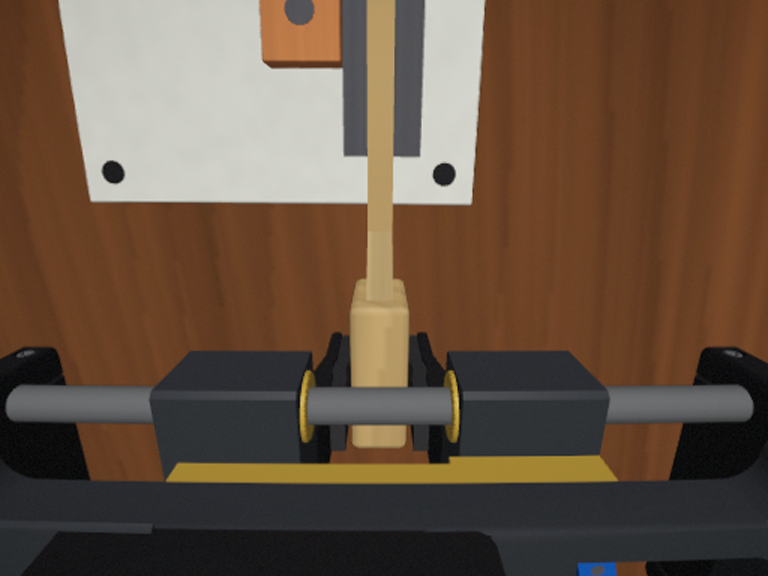

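View pics/s13c.png

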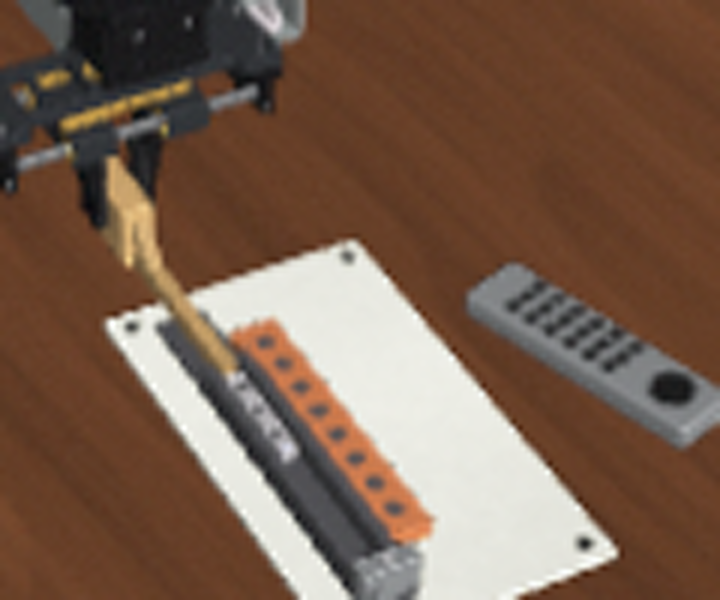

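The nut is moving ahead of the blade in the groove, and forces are low. Continuing.

Request:
send_rows(
  moves=[0,0,0,0.09,1.0,0,-1,0,0,0,0.09,1.0,0,-1,0,0,0,0.09,1.0,0,-1,0,0,0,0.09,1.0,0,-1,0,0,0,0.09,1.0,0,-1,0,0,0,0.09,1.0,0,-1,0,0,0,0.09,1.0,0,-1,0,0,0,0.09,1.0,0,-1,0,0,0,0.09,1.0,0,-1,0,0,0,0,0,0,-1],
)

```text
time_s: 25.45
position: [0.6049, -0.0601, 0.03]
tcp_rot: [[0.091, 0.996, -0.001], [0.996, -0.091, 0.001], [0.001, -0.001, -1.0]]
force: [-0.9, -0.2, -1.5]
opening: 0.251
```

Request:
send_rows(
  moves=[0,0,0,0.05,0.5,0,-1,0,0,0,0.05,0.5,0,-1,0,0,0,0,0,0,-1],
)

```text
time_s: 25.75
position: [0.606, -0.0513, 0.03]
tcp_rot: [[0.092, 0.996, -0.0], [0.996, -0.092, 0.0], [0.0, -0.0, -1.0]]
force: [-0.4, 0.3, -0.4]
opening: 0.249
```

Request:
send_rows(
  moves=[0,0,0,0.03,0.3,0,-1,0,0,0,0.02,0.2,0,-1,0,0,0,0,0,0,-1],
)

```text
time_s: 26.05
position: [0.6066, -0.0466, 0.0301]
tcp_rot: [[0.092, 0.996, -0.0], [0.996, -0.092, 0.0], [0.0, -0.0, -1.0]]
force: [0.5, 0.1, 0.0]
opening: 0.255
```

Run:
```python
from h import *
c=snap('scene','s14');crop('s14',200,170,320,270,'s14c')
c=snap('wrist','w14')
```

```text
scale 6.0
```

View pics/s14c.png

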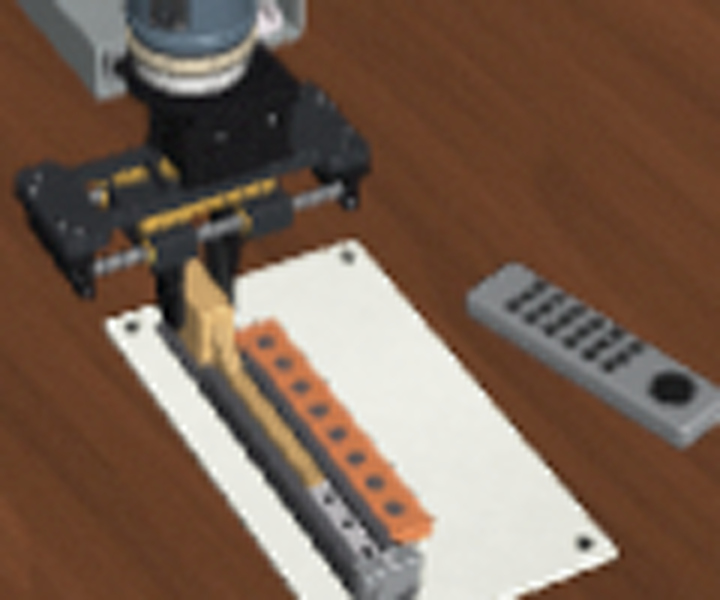

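View pics/w14.png

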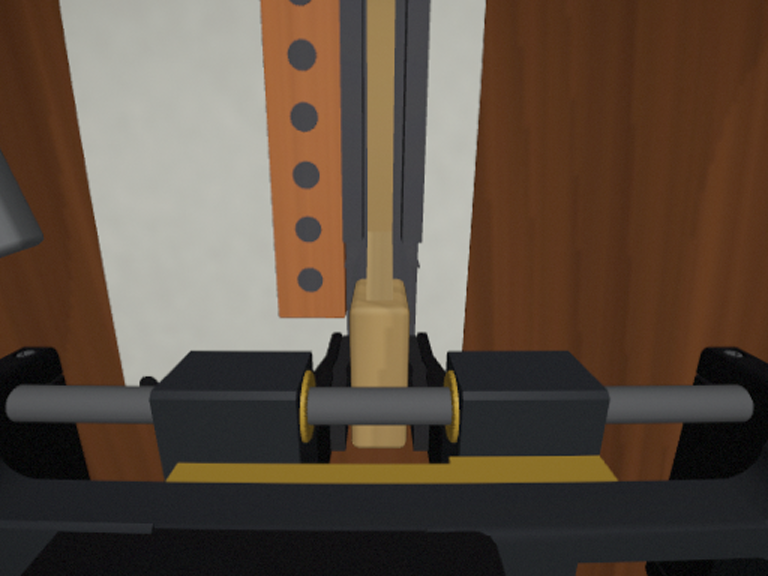

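Request:
send_rows(
  moves=[0,0,0,0.02,0.2,0,-1,0,0,0,0,0,0,-1],
)

```text
time_s: 26.35
position: [0.6068, -0.0447, 0.03]
tcp_rot: [[0.092, 0.996, -0.0], [0.996, -0.092, 0.0], [0.0, -0.0, -1.0]]
force: [0.1, 0.7, -0.6]
opening: 0.25
```

Request:
send_rows(
  moves=[0,0,0,0.02,0.2,0,-1,0,0,0,0,0,0,-1],
)

```text
time_s: 26.55
position: [0.6072, -0.0433, 0.0302]
tcp_rot: [[0.091, 0.996, 0.0], [0.996, -0.091, -0.001], [-0.001, 0.0, -1.0]]
force: [-0.6, -2.4, -0.3]
opening: 0.254
```

Request:
send_rows(
  moves=[0,0,0,0.01,0.1,0,-1,0,0,0,0,0,0,-1],
)

```text
time_s: 26.75
position: [0.6074, -0.0432, 0.0303]
tcp_rot: [[0.091, 0.996, 0.0], [0.996, -0.091, -0.002], [-0.002, 0.001, -1.0]]
force: [-1.5, -6.1, 0.5]
opening: 0.248
```

Request:
send_rows(
  moves=[0,0,0,0.015,0.15,0,-1,0,0,0,0,0,0,-1],
)

```text
time_s: 26.95
position: [0.6077, -0.0431, 0.0306]
tcp_rot: [[0.09, 0.996, 0.001], [0.996, -0.09, -0.004], [-0.004, 0.001, -1.0]]
force: [-1.8, -9.6, 1.9]
opening: 0.25
```

Run:
```python
from h import *
c=snap('scene','s15');crop('s15',235,215,285,275,'s15c',10)
c=snap('top','t15');crop('t15',150,130,260,205,'t15c')
```

```text
scale 10
scale 7.2727272727272725
```

View pics/s15c.png

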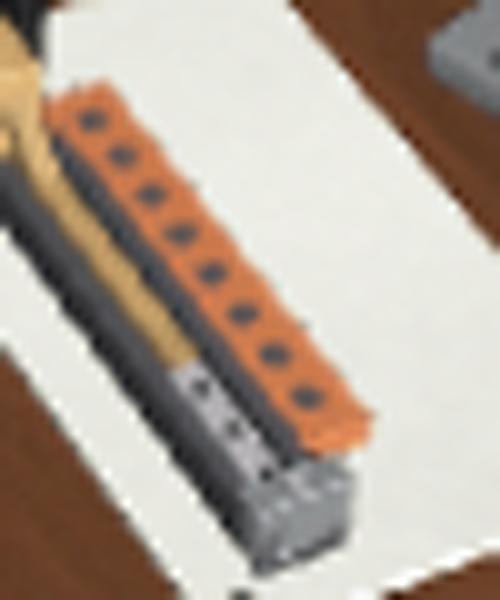

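View pics/t15c.png

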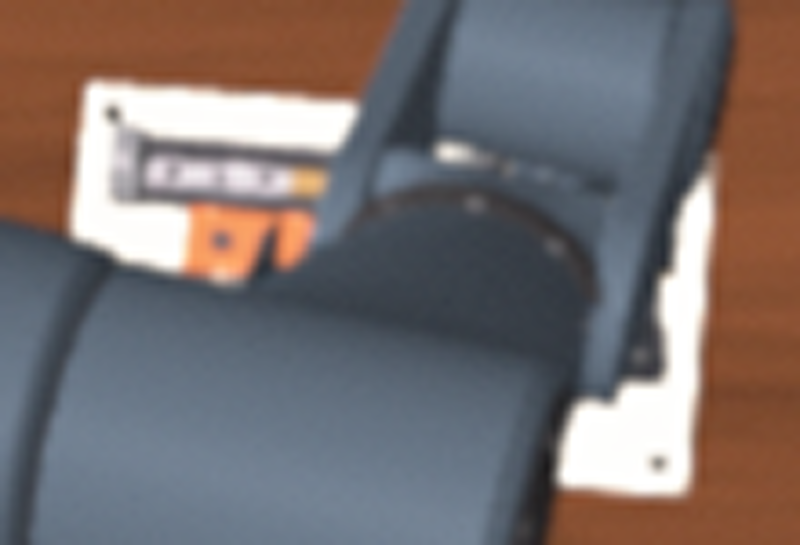

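The nut sits against the bracket in both views, and the force built up at a standstill. Withdrawing the stick straight back, then lifting it off the plate.

Request:
send_rows(
  moves=[0,0,0,-0.05,-0.5,0,-1,0,0,0,-0.1,-1,0,-1,0,0,0,-0.19,-2,0,-1,0,0,0,-0.19,-2,0,-1,0,0,0,-0.19,-2,0,-1,0,0,0,-0.19,-2,0,-1,0,0,0,-0.19,-2,0,-1,0,0,0,-0.19,-2,0,-1,0,0,0,-0.19,-2,0,-1,0,0,0,-0.19,-2,0,-1,0,0,0,0,0,3,-1,0,0,0,0,-3,0,-1,0,0,0,0.8,-3.5,0,-1,0,0,0,0.8,0,-1,-1,0,0,0,0,0,0,-1],
)

```text
time_s: 28.55
position: [0.6064, -0.2809, 0.0487]
tcp_rot: [[0.094, 0.996, -0.001], [0.996, -0.094, 0.001], [0.001, -0.001, -1.0]]
force: [-0.9, 0.9, -1.2]
opening: 0.247
```

Run:
```python
from h import *
c=snap('wrist','w16');s=read_state();print(s['position'],s['force'],s['tcp_rot'].round(3))
c=load('w16');print(p2w(load('top0'),[(440/1.5,198/1.5),(500/1.5,186/1.5)],.01))
```

```text
[ 0.60559165 -0.27956483  0.04881784] [-0.64017902  0.52595027 -1.21491501] [[ 0.093  0.996 -0.002]
 [ 0.996 -0.093  0.002]
 [ 0.002 -0.003 -1.   ]]
[[ 0.69601353 -0.24834688  0.01      ]
 [ 0.7227025  -0.38741598  0.01      ]]
```

View pics/w16.png

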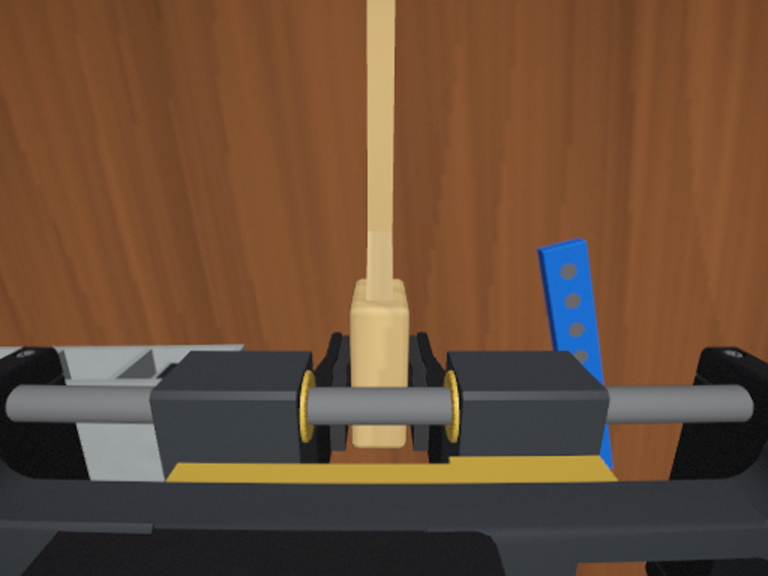

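The stick is clear of the plate, the rack and the blue bar. Lowering it and releasing.

Request:
send_rows(
  moves=[0,0,0,0,0,-1.5,-1,0,0,0,0,0,-1,-1,0,0,0,0,0,-0.4,-1,0,0,0,0,0,-0.15,-1,0,0,0,0,0,0,-1,0,0,0,0,0,0,-0.1,0,0,0,0,0,0,-0.1,0,0,0,0,0,0,-0.1,0,0,0,0,0,0,-0.1,0,0,0,0,0,0,-0.1,0,0,0,0,0,2,-0.1,0,0,0,0,0,4,-0.1,0,0,0,0,0,5,-0.1,0,0,0,0,0,5,-0.1,0,0,0,-3,-4,1,0,0,0,0,-3,-4,1,0,0,0,0,-4,-3,1,0,0,0,0,-4,0,1,0,0,0,0,0,0,0,0],
)

```text
time_s: 30.5
position: [0.4641, -0.3889, 0.2201]
tcp_rot: [[0.097, 0.995, -0.002], [0.995, -0.097, 0.001], [0.0, -0.002, -1.0]]
force: [0.9, 0.2, -0.2]
opening: 0.499
```

Run:
```python
from h import *
c=snap('wrist','w17');c=snap('scene','s17');c=snap('top','t17');crop('t17',150,130,260,205,'t17c')
```

```text
scale 7.2727272727272725
```

View pics/s17.png

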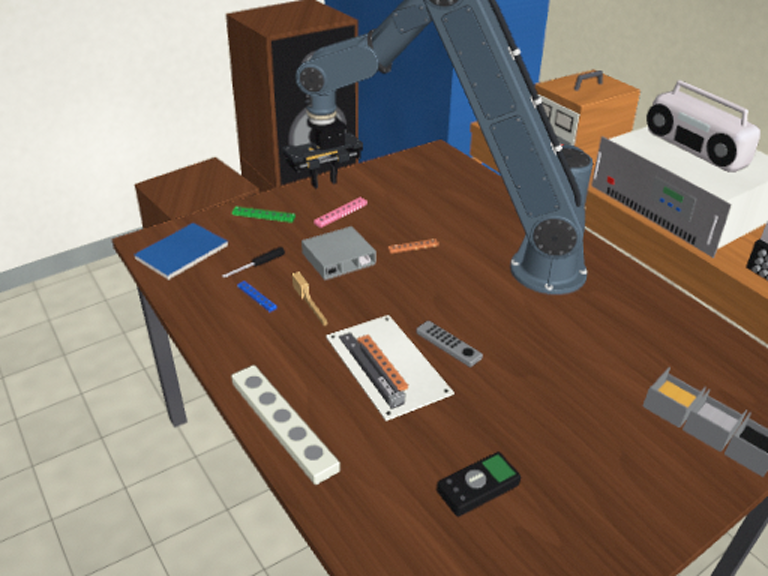

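View pics/t17.png

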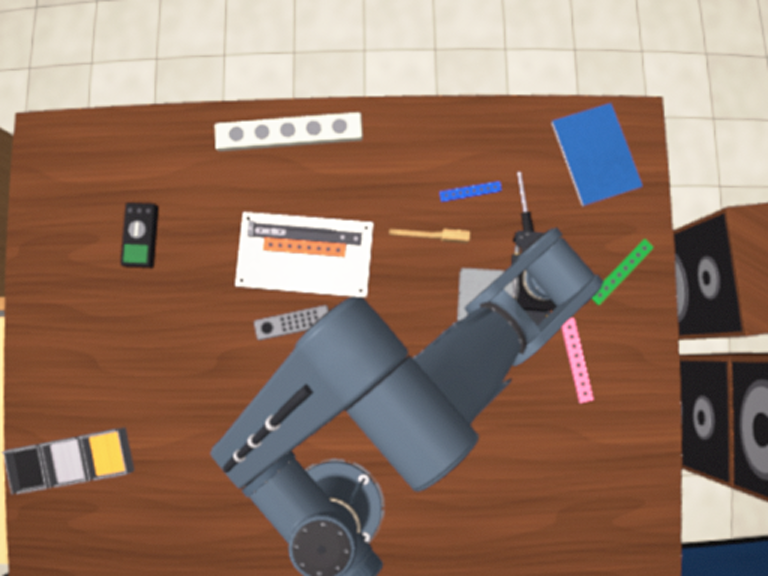

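View pics/t17c.png

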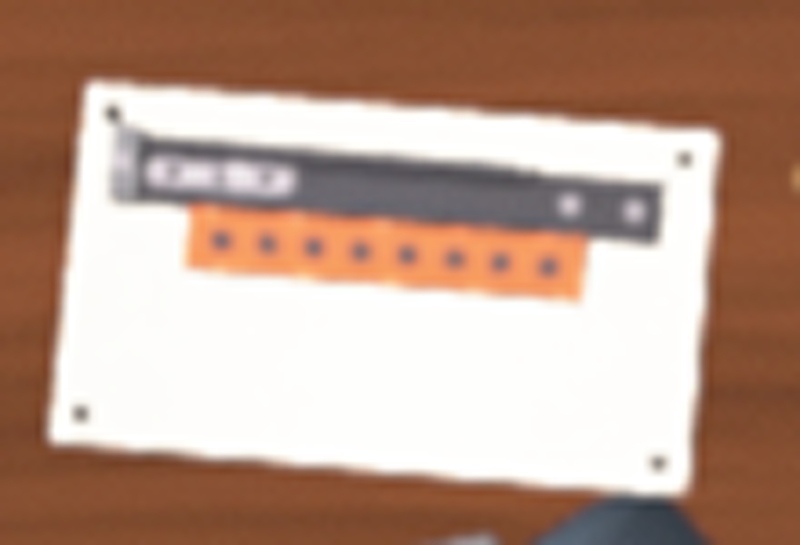

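View pics/w17.png

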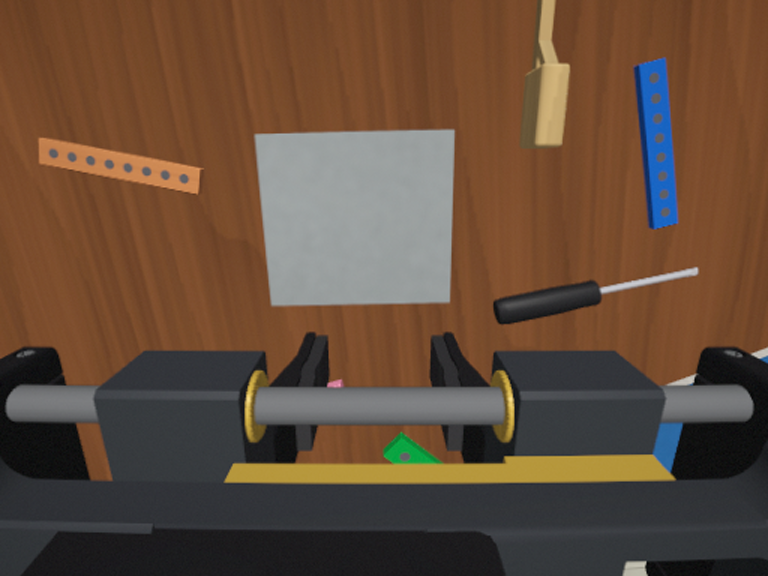

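Run:
```python
from h import *
np.set_printoptions(precision=4,suppress=True)
c=load('t17');s=800/110
f=lambda l:[(150+(u+.5)/s-.5,130+(v+.5)/s-.5) for u,v in l]
P=p2w(c,f([(87,80),(720,130),(690,495),(50,442)]),.006);o=P.mean(0)
v=P[0]-P[1]+P[3]-P[2];y=v/np.linalg.norm(v);x=np.array([y[1],-y[0],0])
# image-colour based bar fit
im=c['pixels'].astype(float);h=cv2.cvtColor(c['pixels'],cv2.COLOR_RGB2HSV)
m=((h[...,0]<18)&(h[...,1]>110)&(h[...,2]>190)).astype(np.uint8);m[:,:150]=0;m[:,260:]=0;m[:140]=0;m[185:]=0
n,l,st,_=cv2.connectedComponentsWithStats(m);k=1+st[1:,4].argmax();ys,xs=np.where(cv2.morphologyEx((l==k).astype(np.uint8),cv2.MORPH_CLOSE,np.ones((5,5)))>0)
W=p2w(c,np.c_[xs,ys],.018)[:,:2].astype(np.float32)
(cx,cy),wh,ang=cv2.minAreaRect(W);print('bar minrect',cx,cy,wh,ang)
u,sv,vt=np.linalg.svd(W-W.mean(0),full_matrices=False);d=vt[0]*np.sign(vt[0][1]);print('bar angle',np.degrees(np.arctan2(d[1],d[0])),'plate',np.degrees(np.arctan2(y[1],y[0])))
q=np.r_[W.mean(0),0]-o;print('bar in plate',q@x,q@y)
B=p2w(c,f([(190,206),(587,236),(580,300),(186,268)]),.018);q=B-o;print(np.c_[q@x,q@y])
N=p2w(c,f([(147,174),(298,181)]),.020);q=N-o;print('nut ends',np.c_[q@x,q@y])
R=p2w(c,f([(660,185),(655,242),(112,200)]),.026);q=R-o;print('rail',np.c_[q@x,q@y])
f2=lambda l:(np.array(l)+.5)/1.5-.5
print('stick tip,handle',p2w(c,f2([(389,233)]),.012),p2w(c,f2([(456,235)]),.042))
```

```text
bar minrect 0.588491678237915 0.06389997154474258 (0.18437212705612183, 0.028685016557574272) 84.3429946899414
bar angle 84.18711 plate 84.4034569029573
bar in plate 0.014796034334290591 -0.00032552900347671676
[[ 0.0285  0.0937]
 [ 0.0293 -0.094 ]
 [-0.001  -0.0934]
 [-0.0009  0.0925]]
nut ends [[0.0418 0.1152]
 [0.044  0.0435]]
rail [[ 0.0548 -0.1263]
 [ 0.0279 -0.1263]
 [ 0.0273  0.1293]]
stick tip,handle [[ 0.6167 -0.1298  0.012 ]] [[ 0.6051 -0.2789  0.042 ]]
```

Run:
```python
from h import *
s=read_state();print(s['time_s'],np.abs(s['qvel']).max())
print(hand_in())
```

```text
30.65 1.415351379573365
the job is handed in; nothing more can be done
None
```

I finished the job and handed it in at about 31 s of the 72 s allowed; no verdict was reported. I drew the bar from the rack, regripped it mid-length on the bench, and laid it on the plate. I then pushed it against the rail with both open fingertips. With the stick I pushed the nut home, then laid the stick on the bench.

**Final checks from the top camera (calibration good to about 2 mm):**

| Item | Measured | Required |
|---|---|---|
| Bar centre, plate x | 14.8 mm | 11.5–16.5 mm |
| Bar centre, plate y | about 0 mm | within ±37 mm |
| Bar angle to rail | about 0.2° (0.004 rad) | below 0.018 rad |
| Nut centre, plate y | about 79.4 mm | above 76.5 mm |
| Nut centre, plate x | about 43 mm | 41–49 mm |
| Stick tip to plate edge | about 35 mm | not touching |

- **Other items:** the remote, meter and screwdriver look unmoved in the pictures, but I did not measure them again.
- **Where checks disagreed:** the top and wrist cameras put the plate about 2 mm apart. I steered the stick by the wrist view, because the measured arm position varied by 1–2 mm.
- **False stop:** while pushing the bar it stuck once and looked seated. It then slid 5 mm further before it was truly against the rail.
- **My mistake:** I wrote the last four rows of the final move wrongly, so the arm went sideways at height to a different place than planned. It touched nothing.

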